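# Press a drill bush home with a bench locking clamp

## Robot

A 6-joint arm with a two-finger parallel gripper is mounted at the origin on a cart in front of the work surface, level with it; the furniture and walls round the work are solid. World frame = base frame: x ahead of the robot, y to its left, z up, the work surface at z = 0. Lengths are in mm, angles in rad, forces in N, time in s.
With the tool pointing down it reaches from about 325 to 775 mm from the base axis. Payload 5.5 kg.
Tool frame: the origin (TCP) lies midway between the tips of the shut fingers; the grasp point (between the pads) lies 19 mm behind it; z points along the fingers, y is the direction in which the jaws open and shut (so a half turn about z gives the same grasp; the last joint's range is limited). The gripper opens to 85 mm and grips with 20 to 120 N. Pads are 22 mm wide; open, the fingers measure 114 mm over their backs; the gripper's body (76 mm by 85 mm) begins 54 mm behind the grasp point. The pads swing forward as they close: fully open they stand 13 mm farther back than shut.
Start: joints at [-0.057, 0.091, 1.231, -0, 1.82, -0.057], TCP at [600.014, -0.003, 231.275] pointing down, gripper open.
Joint ranges: [-2.87, 2.87], [-0.86, 2.18], [0.17, 2.46], [-1.51, 4.65], [0.06, 2.69], [-2.65, 2.65]. Speed limits (rad/s): [2.57, 2.57, 3.01, 3.14, 3.14, 3.14].

## Interface

Orientations are given as a 3x3 rotation matrix whose columns are the frame's x, y, z axes.
In Python, from station import observe, grab_frame, camera_model, job_done, cut_out, pinpoint gives the robot as it stands.
- The arm moves only by the tool carry_out, never from a script. Its argument "commands" is a list of rows, each a list of 4 numbers: the shift along the tool's x, y, z as a fraction of full scale, then the turn about the tool's z as a fraction of full scale. A call has exactly 5 rows; each row is the pose to reach, as a shift and turn from the pose measured when the call began, along the tool's axes at that moment; what a row does not reach only later rows make up. Full scale, the value 1, is 100 cm for a shift and 90 degrees for a turn. A row lasts 1/10 s, in which the tool goes at most 50 mm and 8.59 degrees, less where a joint would pass 70% of its speed; a pose out of reach is approached as far as the arm can. A call with a number of a shift or a turn outside -1 to 1 is refused whole. A call with a gripper value outside its range is refused whole. "claw" is the opening, from 0 (shut) to 1 (fully open), set as the call begins (left out, the last holds). The fingers move at their own pace and stop on an object; the grip force is fixed at half the most. Time passes only in rows, so rows that repeat a pose let the fingers close, or fill a call up. It gives the time, the measured TCP pose, the force and the opening at its end, in the units of the state.
- observe(): the state, without advancing time (a new reading comes with each control period).
- grab_frame(name): name is "side" or "top"; returns the picture (480x640x3 uint8, red, green, blue); there is no depth.
- camera_model(name): a dict with "camera_matrix" (3x3 intrinsics, pixels), "pose" (4x4, takes a point from camera to world coordinates). Camera axes: x right, y up, looking along -z (the intrinsics and any distortion apply to the point x, -y, -z); pixel columns grow to the right and rows downward; lengths in mm; the calibration is good to about 2 mm. A picture is of the moment at which its call begins. camera_model takes no time and is no camera call.
- job_done(): hands the job in, once; it reports no verdict.
Trained networks look in the newest picture that a camera, given by its name, has taken for a name from the list of things; names that differ only in an ending like _2 or _b are one class to them, and where a whole thing is asked for, a point or a joint stands for the part that bears it (a point fixed in the world has none). Each returns a list of dicts, best first, with "p" (0 to 1); they miss things now and then, are a little off and sometimes report something else, mostly with a low value. They report only what shows in the picture. A call takes as long as a camera call.
- cut_out(camera, label): "region" (480x640 bool, what is visible of it).
- pinpoint(camera, label): "position" ([x, y, z] in mm, in world coordinates, good to about 4 mm: a listed point, or the origin of a listed thing).
The state is a dict: "time": time; "joint_positions": joint angles; "joint_vel": joint speeds; "joint_efforts": joint torques, N m; "tcp_pos": TCP position; "tool_rot": TCP orientation; "wrist_force": force on the tool from outside, world axes, zero at the start; "wrist_torque": the same for the moment, N m; "finger_gap": finger opening in mm.
Only numpy, scipy, OpenCV 4.12 (cv2) and the standard library are available. Lean on these libraries where they do the work, as an engineer would, in place of code of your own. Each camera call takes 0.05 s, during which the arm holds its last target.

## Task

Slide the aluminium jig plate, bush end first, fully home against the end stop of the locking clamp's nest, then push the clamp's handle down until it snaps over centre and stays down by itself, so that the jaw presses the bush home. Then flick the release lever so that the clamp springs open, and leave the plate in the nest with the bush seated. Work the handle and the lever gently: feel for their stops and do not force them, and do not press the bush in with the gripper.

Things in the scene. Friction and masses are not known exactly. Their poses are not given: they have to be found in the camera images.
- plate_center (a point): Centre (half-way up) of the loose aluminium jig plate, 110 x 44 x 22 mm, 0.3 kg, lying flat. Its x axis runs along the 110 mm towards the bush end, z up. The bush sits on the centre line 35 mm from this point along +x, 20 mm from the end. Grip across the width near the other end. Beside the table, right of y = -0.28, a pipe stands 0.3 m high: come in above it.
- bush: The steel drill bush in the plate: round flange 18 mm wide and 3 mm thick on a 12 mm shank. Origin on its axis, 7 mm below the underside of the flange: 11 mm above the plate's centre when it stands 7 mm proud (start: pressed in 1 mm at most), 4 mm above it when home with the flange on the plate. A tight fit: pressing it takes about 45 N.
- clamp: The bench locking clamp, plain steel, fixed to the table, with all its parts. Origin on the table top below its hinge; x points the way the plate slides in, y to the jaw, z up. Handle hinge: along x, 70 mm above the origin, between cheek plates (z to 82 mm, y -20 to +62 mm). The handle reaches to -y, the jaw to +y. Pushing it with more than 40 N is forcing it.
- nest (a point): Point on the bed's top (12 mm above the table; bed 78 mm wide, from 92 mm before to 32 mm past it along x) where the bush must come; axes as the clamp's. End stop face 20 mm past it at +x: a plate at home has its centre 35 mm before it, 11 mm above. Rails 8 mm high from 19 mm before it leave the plate 2 mm each side. Open jaw: about 15 mm above the proud bush, so slide in low along +x.
- clamp_handle (a joint): Handle angle, rad. 0: open, handle rising 1.0 rad above level; grows as it is pushed down. Dead centre lies between 0.88 and 1.12, a firm stop 0.12 beyond it; where differs each time and can only be felt: pressing the bush takes 5 to 12 N at the grip, which fades to nothing at dead centre; then it snaps down onto the stop and stays. Short of that it springs open.
- handle_grip (a point): Point on the axis of the handle's black grip, 125 mm from the hinge; the grip is 19 mm thick, from 90 to 165 mm from the hinge. Its y axis runs along the handle towards the hinge, its z axis out of the handle's upper side, the side to push on.
- release_lever (a joint): Release lever angle relative to the handle, rad: 0 at rest, grows to 1.0 as the top of its tab is pushed along the handle towards the hinge. With the clamp locked, its nose meets a fixed post after 0.05 to 0.5 rad and then, within 0.3 rad more and with 5 to 12 N at the tab, lifts the handle back over centre, which springs open.
- release_tab (a point): Centre of the smooth round bright-steel bar (12 mm thick, 26 mm long, across the handle) on top of the release lever, which stands upright on the handle 75 mm from the hinge; the bar lies 52 mm above the handle's axis. Its y axis points towards the hinge, the way to push it. Once freed the handle springs up, so push at the bar's height and draw back upwards.

How it is judged:
By the outcome, as a careful person would: the job done as asked, in the order asked, and still so for the second after the job is handed in, with the robot touching nothing.
It also fails if it takes over 72 s, if anything falls off the work surface, if the arm or the gripper's body presses on something with over 40 N, if the wrist force passes 120 N, or if a joint passes its speed limit or range.

## Working session

There is one attempt and no reset: what is moved stays moved. The work goes in short steps, Python scripts to look and compute and a tool call to move; the robot and the scene stay as the last step left them, time stands still between calls to the robot, and variables do not carry over. Pictures are saved under pics/ and viewed, and the job is handed in when it is done.

Besides the shell and the picture viewer there is one more tool, called after "Emit:" by a JSON object that holds its "fn" and its "kwargs". carry_out: Moves the arm, as the interface text tells. Its arguments: {"type":"object","properties":{"commands":{"type":"array","items":{"type":"array","items":{"type":"number"}}},"claw":{"type":"number"}},"required":["commands"]}

```bash
mkdir -p pics; ls; python3 - <<'E'
from station import *
import cv2, numpy as np
for n in ("side","top"):
    im=grab_frame(n); cv2.imwrite(f"pics/a_{n}.png",im[:,:,::-1])
    m=camera_model(n); print(n,np.round(m["camera_matrix"],1).tolist(),np.round(m["pose"],3).tolist(),[k for k in m])
    for l in ("plate_center","bush","clamp","nest","handle_grip","release_tab"):
        r=pinpoint(n,l); print(l,[(np.round(q["position"],1).tolist(),round(q["p"],2)) for q in r[:3]])
s=observe(); print(s)
E
```

```text
pics
side [[611.2, 0.0, 330.3], [0.0, 611.2, 243.7], [0.0, 0.0, 1.0]] [[-0.997, 0.058, -0.047, 426.654], [-0.073, -0.649, 0.757, 619.383], [0.013, 0.759, 0.651, 657.137], [0.0, 0.0, 0.0, 1.0]] ['camera_matrix', 'pose']
plate_center [([370.0, -176.0, 16.6], 0.57), ([576.6, -10.6, 0.5], 0.18)]
bush [([370.5, -176.8, 17.0], 0.66)]
clamp [([576.7, -10.2, 2.7], 0.89)]
nest []
handle_grip [([558.7, -77.1, 173.3], 0.97)]
release_tab []
top [[574.4, 0.0, 316.4], [0.0, 574.4, 233.5], [0.0, 0.0, 1.0]] [[0.009, 0.985, -0.174, 300.497], [-1.0, 0.012, 0.018, -8.208], [0.019, 0.174, 0.985, 1130.782], [0.0, 0.0, 0.0, 1.0]] ['camera_matrix', 'pose']
plate_center []
bush [([372.4, -172.3, 18.8], 0.5), ([404.1, -163.9, 13.1], 0.36)]
clamp [([576.5, -8.9, 0.6], 0.68)]
nest [([588.9, 111.3, 8.5], 0.93)]
handle_grip [([555.7, -79.8, 176.2], 0.72), ([404.4, -161.0, 12.4], 0.37)]
release_tab [([573.9, -9.9, 158.7], 0.5)]
{'time': 0.7, 'joint_positions': array([-5.66985522e-02,  9.10579493e-02,  1.23067208e+00, -5.28851924e-06,
        1.81981624e+00, -5.67087173e-02]), 'joint_vel': array([ 0.00081945, -0.00062459, -0.00064941,  0.00066351,  0.00063337,
        0.00032569]), 'joint_efforts': array([ 1.08028828e-03, -4.58297145e+01, -4.17999172e+01, -7.86907981e-05,
        2.76842311e-04, -3.80458221e-05]), 'tcp_pos': array([ 6.00013250e+02, -3.40976265e-03,  2.31316183e+02]), 'tool_rot': array([[-8.86140639e-06,  9.99999999e-01,  4.60134851e-05],
       [ 1.00000000e+00,  8.86176279e-06, -7.74533849e-06],
       [-7.74574624e-06,  4.60134164e-05, -9.99999999e-01]]), 'wrist_force': array([-0.62697113, -0.09986405,  0.73516118]), 'wrist_torque': array([-0.01665308, -0.07251792,  0.07529679]), 'finger_gap': 85.40061330716534}
```

View pics/a_side.png

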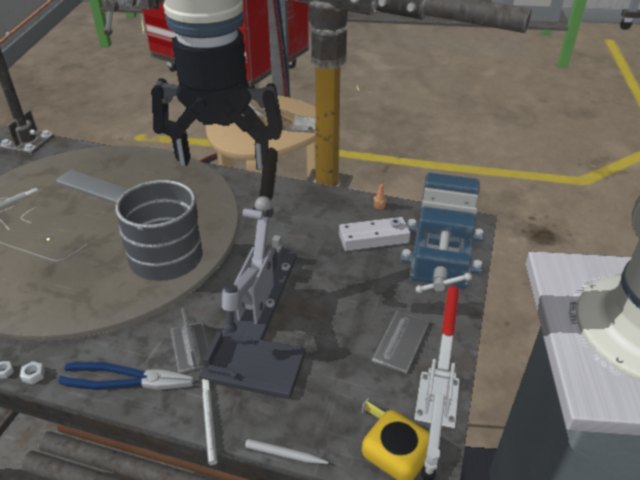

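View pics/a_top.png

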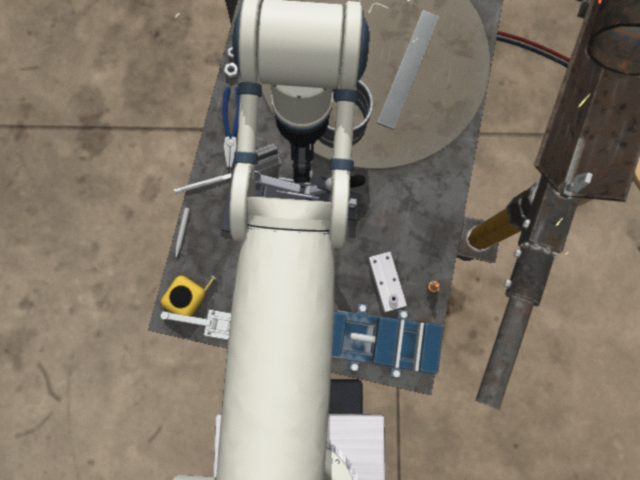

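```bash
python3 - <<'E'
import cv2
a=cv2.imread("pics/a_side.png");b=cv2.imread("pics/a_top.png")
cv2.imwrite("pics/b1.png",cv2.resize(a[170:400,160:470],None,fx=2.5,fy=2.5,interpolation=cv2.INTER_CUBIC))
cv2.imwrite("pics/b2.png",cv2.resize(b[230:350,330:490],None,fx=5,fy=5,interpolation=cv2.INTER_CUBIC))
E
```

```text
(no output)
```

View pics/b1.png

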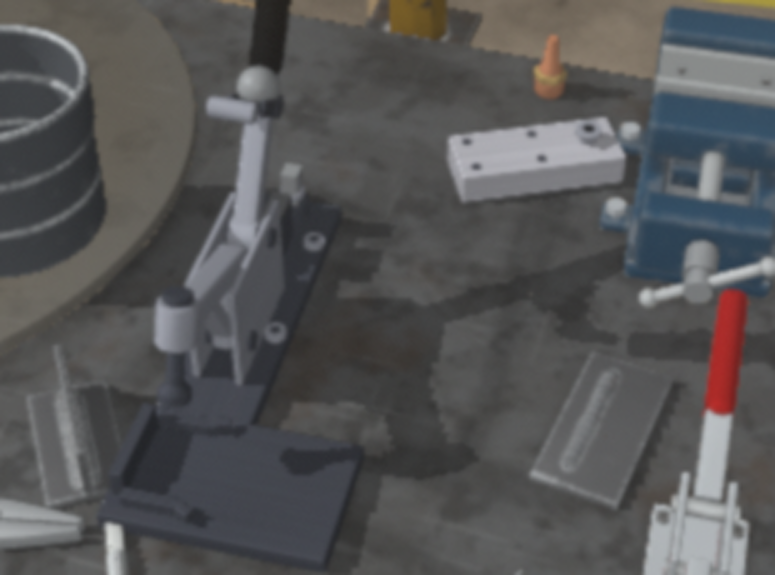

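View pics/b2.png

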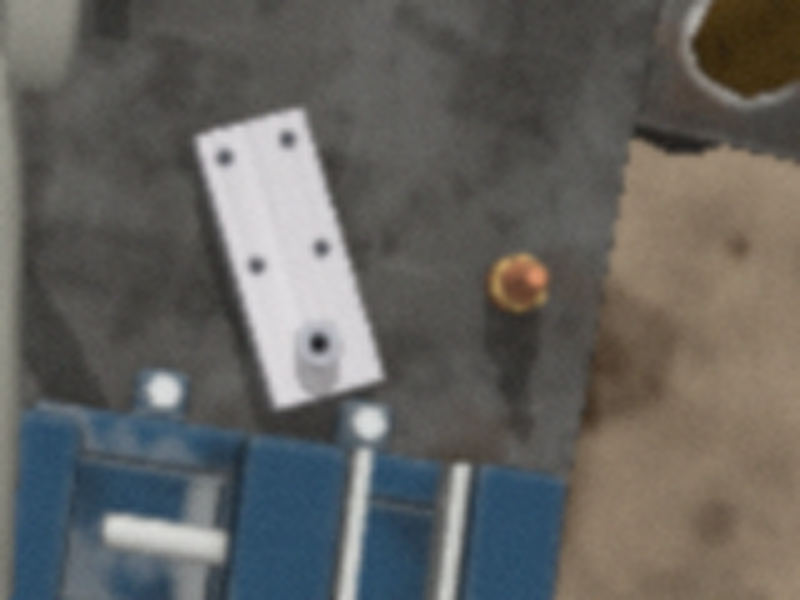

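```bash
cat > h.py <<'E'
import numpy as np, cv2
from station import *
def ray(cam,uv,z):
    m=camera_model(cam);K=np.array(m["camera_matrix"]);T=np.array(m["pose"])
    d=np.linalg.inv(K)@[uv[0],uv[1],1]; d=T[:3,:3]@[d[0],-d[1],-d[2]]; o=T[:3,3]
    return o+d*(z-o[2])/d[2]
def proj(cam,P):
    m=camera_model(cam);K=np.array(m["camera_matrix"]);T=np.array(m["pose"])
    c=T[:3,:3].T@(np.asarray(P,float)-T[:3,3]); u=K@[c[0],-c[1],-c[2]]; return u[:2]/u[2]
def plan(pos,yaw=None,s=None):
    """pos target TCP world; yaw = world yaw (deg) of tool y axis mod 180"""
    s=s or observe();R=np.array(s["tool_rot"]);d=R.T@(np.array(pos)-s["tcp_pos"])
    cy=np.degrees(np.arctan2(R[1,1],R[0,1]));t=0
    if yaw is not None: t=-(yaw-cy)   # tool z down: + turn = - world yaw
    print("t",round(s["time"],2),"tcp",np.round(s["tcp_pos"],1),"yawy",round(cy,2),"F",np.round(s["wrist_force"],1),"gap",round(s["finger_gap"],1))
    print("shift/m",np.round(d/1000,4),"turn",round(t/90,4),"deg",round(t,1))
def st():
    s=observe();R=np.array(s["tool_rot"]);print("t",round(s["time"],2),"tcp",np.round(s["tcp_pos"],1),"yawy",round(np.degrees(np.arctan2(R[1,1],R[0,1])),2),"F",np.round(s["wrist_force"],1),"gap",round(s["finger_gap"],1),"q",np.round(s["joint_positions"],2))
E
python3 - <<'E'
from h import *
# plate corners in top image from crop (5x, offset 330,230), cubic resize
def c(p): return [ (p[0]+.5)/5-.5+330,(p[1]+.5)/5-.5+230]
cs=[c(p) for p in [(195,138),(303,108),(383,378),(275,410)]]
W=[ray("top",p,22) for p in cs]
for w in W: print(np.round(w,1))
for i in range(4): print(np.linalg.norm(W[i]-W[(i+1)%4]))
print("cen",np.mean(W,0)); a=(W[2]+W[3]-W[0]-W[1])/2; print("yaw",np.degrees(np.arctan2(a[1],a[0])))
print("bush top",ray("top",c((318,345)),32))
# side: plate corners crop 2.5x offset 160,170
def e(p): return [ (p[0]+.5)/2.5-.5+160,(p[1]+.5)/2.5-.5+170]
V=[ray("side",e(p),22) for p in [(448,140),(610,119),(625,152),(459,172)]]
for w in V: print(np.round(w,1))
print("cen",np.mean(V,0)); a=(V[1]+V[2]-V[0]-V[3])/2; print("yaw",np.degrees(np.arctan2(a[1],a[0])))
# bed
B=[ray("side",e(p),12) for p in [(362,455),(325,562),(105,512)]]
for w in B: print(np.round(w,1))
print(np.linalg.norm(B[0]-B[1]),np.linalg.norm(B[1]-B[2]))
for p,q in ((0,1),(1,2)):
    a=B[q]-B[p];print(np.degrees(np.arctan2(a[1],a[0])))
E
```

```text
[ 451.2 -130.2   22. ]
[ 463.5 -172.6   22. ]
[ 358.9 -202.1   22. ]
[ 346.3 -160.3   22. ]
44.14180377755591
108.66894080744076
43.66849088271463
109.11942453747912
cen [ 404.95414883 -166.3180498    22.        ]
yaw -164.13527490351942
bush top [ 370.64163358 -175.67681428   32.        ]
[ 461.3 -165.6   22. ]
[ 354.  -197.8   22. ]
[ 344.8 -163.5   22. ]
[ 452.2 -133.5   22. ]
cen [ 403.06375806 -165.09861433   22.        ]
yaw -163.83825265631475
[491.1  94.6  12. ]
[502.5 164.3  12. ]
[619.5 143.1  12. ]
70.60770009952188 118.95133861362265
80.75395995702715
-10.277942201199068
```

Emit:
{"fn": "carry_out", "kwargs": {"commands": [[0,-0.02,-0.045,0.09],[-0.02,-0.06,-0.06,0.18],[-0.05,-0.1,-0.06,0.27],[-0.09,-0.13,-0.05,0.36],[-0.12,-0.155,0,0.45]], "claw": 1}}

```text
time: 1.2
tcp_pos: [450.5, -115.3, 247.3]
tool_rot: [[0.654, 0.756, 0.01], [0.756, -0.654, -0.004], [0.003, 0.01, -1.0]]
wrist_force: [0.5, -0.4, -0.3]
finger_gap: 85.5
```

```bash
python3 - <<'E'
from h import *
st()
plan([444.6,-154.1,100],-74)
im=grab_frame("top"); cv2.imwrite("pics/c_top.png",im[:,:,::-1])
for l in ("nest","clamp","handle_grip","release_tab"):
    r=pinpoint("top",l); print(l,[(np.round(q["position"],1).tolist(),round(q["p"],2)) for q in r[:2]])
cv2.imwrite("pics/c_topz.png",cv2.resize(im[120:260,210:400,::-1],None,fx=4,fy=4,interpolation=cv2.INTER_CUBIC))
E
```

```text
t 1.2 tcp [ 450.5 -115.3  247.3] yawy -40.87 F [ 0.5 -0.4 -0.3] gap 85.5 q [-0.32 -0.28  1.55 -0.    1.86  0.39]
t 1.2 tcp [ 450.5 -115.3  247.3] yawy -40.87 F [ 0.5 -0.4 -0.3] gap 85.5
shift/m [-0.0337  0.0194  0.1474] turn 0.3681 deg 33.1
nest [([589.3, 111.3, 9.8], 0.67)]
clamp [([570.4, -12.5, 0.8], 0.79)]
handle_grip [([562.8, -79.7, 175.8], 0.65)]
release_tab [([571.7, -10.1, 158.9], 0.75)]
```

View pics/c_topz.png

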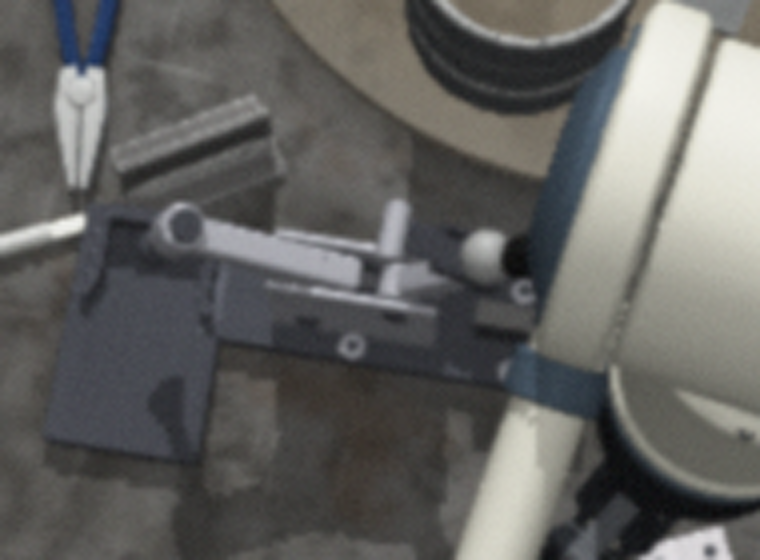

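```bash
python3 - <<'E'
from h import *
def c(p): return [ (p[0]+.5)/4-.5+210,(p[1]+.5)/4-.5+120]
P={k:ray("top",c(v),12) for k,v in dict(bl=(46,435),br=(196,459),tl=(92,204),rm=(217,335)).items()}
for k in P: print(k,np.round(P[k],1))
f=lambda a,b:(round(float(np.linalg.norm(P[a]-P[b])),1),round(float(np.degrees(np.arctan2(*(P[b]-P[a])[[1,0]]))),2))
print("front",f("br","bl"),"left",f("bl","tl"),"right",f("br","rm"))
print("jaw plunger top @z95",ray("top",c((184,228)),95))
# lines fit with Canny-like: dump edge points
im=cv2.imread("pics/c_top.png");print(im.shape)
g=cv2.cvtColor(im,cv2.COLOR_BGR2GRAY)
l=cv2.createLineSegmentDetector().detect(g)[0][:,0]
for x in l:
    if 215<x[[0,2]].min() and x[[0,2]].max()<345 and 165<x[[1,3]].min() and x[[1,3]].max()<245 and np.hypot(x[0]-x[2],x[1]-x[3])>12:
        a=ray("top",x[:2],12);b=ray("top",x[2:],12);d=b-a
        print(np.round(x,1),np.round(a[:2],1),np.round(b[:2],1),round(np.degrees(np.arctan2(d[1],d[0])),1))
E
```

```text
bl [506.5 160.1  12. ]
br [495.4  85.8  12. ]
tl [624.9 141.5  12. ]
rm [558.2  77.1  12. ]
front (75.1, 81.5) left (119.8, -8.92) right (63.5, -7.95)
jaw plunger top @z95 [589.89288407  87.34413808  95.        ]
(480, 640, 3)
[277.2 178.4 260.5 173.5] [610.   51.7] [619.7  85.4] 73.8
[276.9 191.9 315.8 198.3] [582.1  51.7] [570.  -26.3] -98.8
[301.9 193.  289.3 191.4] [580.5   1.6] [583.6  26.9] 83.1
[303.2 179.8 283.3 176.8] [607.9  -0.7] [613.5  39.4] 82.0
[262.1 182.3 295.8 190. ] [601.5  81.8] [586.5  14. ] -102.5
[297.  183.9 279.3 179.9] [599.2  11.7] [607.   47.4] 77.6
[310.5 190.7 323.2 192.2] [585.4 -15.5] [582.7 -41.1] -96.1
[328.2 200.3 340.5 201.9] [566.3 -51.1] [563.4 -75.7] -96.7
[343.8 239.4 343.5 226.9] [487.4 -82.4] [512.6 -81.8] 1.4
[278.5 228.1 278.2 215.6] [508.4  46.8] [533.7  48. ] 2.7
[228.2 182.1 216.7 186.4] [601.  149.5] [591.7 172.1] 112.5
[221.8 228.6 250.6 233.4] [506.1 158.7] [497.1 101.8] -99.0
[264.3 214.4 261.7 229.6] [535.9  75.8] [505.1  80.1] 172.0
[258.1 189.2 243.3 187.9] [587.1  89.3] [589.4 119.1] 85.5
[261.8 229.2 260.4 241.8] [505.8  79.9] [480.5  82. ] 175.4
[258.6 229.2 263.2 204.4] [505.7  86.1] [556.1  78.3] -8.8
[303.  203.9 317.  206.4] [558.3  -0.9] [553.4 -28.8] -99.9
[254.9 214.4 255.8 229.4] [535.5  94.3] [505.2  91.7] -175.1
```

Emit:
{"fn": "carry_out", "kwargs": {"commands": [[-0.015,0.009,0.03,0.09],[-0.03,0.018,0.075,0.18],[-0.034,0.0195,0.12,0.27],[-0.034,0.0195,0.165,0.368],[-0.034,0.0195,0.187,0.368]]}}

```text
time: 1.95
tcp_pos: [445.2, -150.6, 55.0]
tool_rot: [[0.959, 0.282, 0.001], [0.282, -0.959, 0.001], [0.001, -0.0, -1.0]]
wrist_force: [-0.2, 0.4, -1.6]
finger_gap: 85.6
```

```bash
python3 - <<'E'
from h import *
st()
plan([444.6,-154.1,4],-74)
im=grab_frame("side"); cv2.imwrite("pics/d.png",cv2.resize(im[120:320,300:520,::-1],None,fx=3,fy=3))
E
```

```text
t 1.95 tcp [ 445.2 -150.6   55. ] yawy -73.61 F [-0.2  0.4 -1.6] gap 85.6 q [-0.4  -0.23  1.85  0.    1.52  0.89]
t 1.95 tcp [ 445.2 -150.6   55. ] yawy -73.61 F [-0.2  0.4 -1.6] gap 85.6
shift/m [-0.0016  0.0032  0.051 ] turn 0.0043 deg 0.4
```

View pics/d.png

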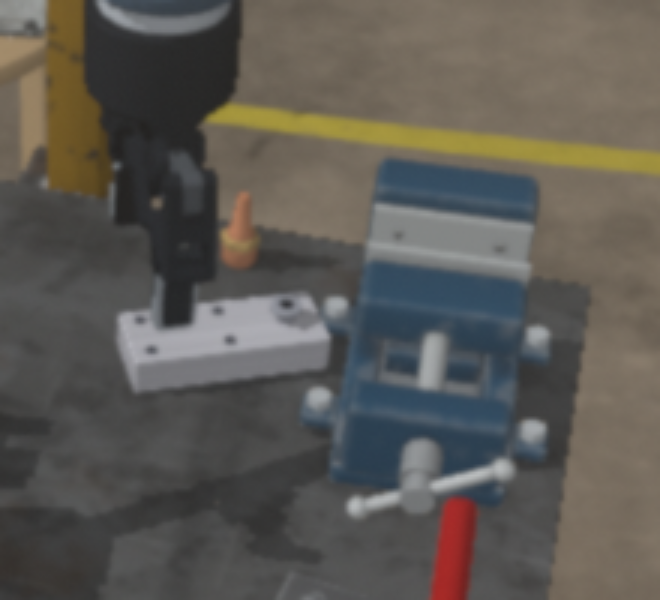

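Emit:
{"fn": "carry_out", "kwargs": {"commands": [[-0.0016,0.0032,0.015,0.004],[-0.0016,0.0032,0.03,0.004],[-0.0016,0.0032,0.042,0.004],[-0.0016,0.0032,0.051,0.004],[-0.0016,0.0032,0.051,0.004]]}}

```text
time: 2.5
tcp_pos: [443.1, -153.1, 0.6]
tool_rot: [[0.96, 0.28, -0.004], [0.28, -0.96, 0.003], [-0.003, -0.004, -1.0]]
wrist_force: [0.1, 0.6, 0.3]
finger_gap: 85.4
```

Emit:
{"fn": "carry_out", "kwargs": {"commands": [[0,0,0,0],[0,0,0,0],[0,0,0,0],[0,0,0,0],[0,0,0,0]], "claw": 0}}

```text
time: 3.0
tcp_pos: [443.9, -153.5, 1.9]
tool_rot: [[0.96, 0.28, -0.002], [0.28, -0.96, 0.002], [-0.001, -0.002, -1.0]]
wrist_force: [0.2, -1.2, 4.7]
finger_gap: 42.7
```

Emit:
{"fn": "carry_out", "kwargs": {"commands": [[0,0,-0.03,0],[0.004,-0.015,-0.06,-0.09],[0.009,-0.03,-0.08,-0.18],[0.013,-0.045,-0.08,-0.27],[0.017,-0.06,-0.08,-0.36]]}}

```text
time: 3.5
tcp_pos: [443.4, -90.7, 82.1]
tool_rot: [[0.656, 0.754, -0.001], [0.754, -0.656, 0.002], [0.001, -0.002, -1.0]]
wrist_force: [0.7, 0.1, -3.6]
finger_gap: 42.4
```

```bash
python3 - <<'E'
from h import *
st()
plan([450,120,90],81.2)
im=grab_frame("side"); cv2.imwrite("pics/e.png",im[:,:,::-1])
E
```

```text
t 3.5 tcp [443.4 -90.7  82.1] yawy -41.03 F [ 0.7  0.1 -3.6] gap 42.4 q [-0.28 -0.29  1.85  0.    1.58  0.44]
t 3.5 tcp [443.4 -90.7  82.1] yawy -41.03 F [ 0.7  0.1 -3.6] gap 42.4
shift/m [ 0.1633 -0.1334 -0.0075] turn -1.3581 deg -122.2
```

View pics/e.png

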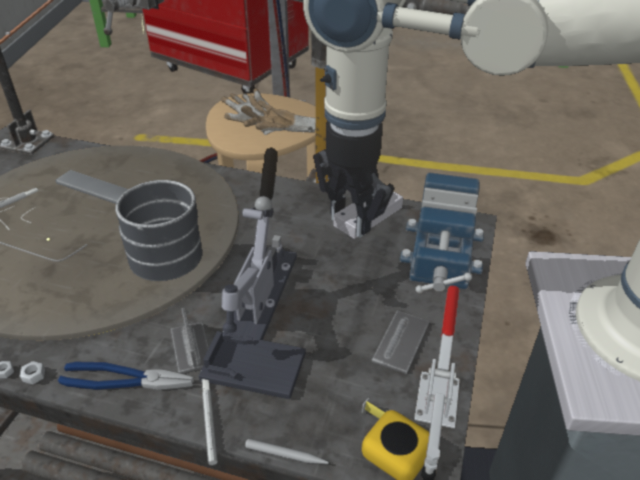

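Emit:
{"fn": "carry_out", "kwargs": {"commands": [[0.01,-0.012,-0.01,-0.09],[0.022,-0.026,-0.01,-0.18],[0.034,-0.041,-0.01,-0.27],[0.046,-0.055,-0.01,-0.36],[0.058,-0.07,-0.01,-0.45]]}}

```text
time: 4.05
tcp_pos: [426.9, 1.5, 90.9]
tool_rot: [[-0.003, 1.0, -0.004], [1.0, 0.003, 0.005], [0.005, -0.004, -1.0]]
wrist_force: [-0.4, -0.8, -3.7]
finger_gap: 42.9
```

```bash
python3 - <<'E'
from h import *
st()
plan([452,131,60],81.2)
E
```

```text
t 4.05 tcp [426.9   1.5  90.9] yawy 0.17 F [-0.4 -0.8 -3.7] gap 42.9 q [-0.08 -0.37  1.9   0.    1.62 -0.08]
t 4.05 tcp [426.9   1.5  90.9] yawy 0.17 F [-0.4 -0.8 -3.7] gap 42.9
shift/m [0.1292 0.0257 0.0313] turn -0.9003 deg -81.0
```

Emit:
{"fn": "carry_out", "kwargs": {"commands": [[0.03,0,0,-0.09],[0.06,0,0,-0.18],[0.09,0.006,0,-0.27],[0.115,0.014,0,-0.36],[0.128,0.02,0,-0.45]]}}

```text
time: 4.55
tcp_pos: [445.9, 131.3, 90.3]
tool_rot: [[-0.656, 0.755, -0.007], [0.755, 0.656, 0.005], [0.008, -0.002, -1.0]]
wrist_force: [-0.3, 0.5, -2.4]
finger_gap: 43.2
```

```bash
python3 - <<'E'
from h import *
st()
plan([452,131,50],81.2)
E
```

```text
t 4.55 tcp [445.9 131.3  90.3] yawy 41.01 F [-0.3  0.5 -2.4] gap 43.2 q [ 0.21 -0.26  1.81  0.01  1.59 -0.51]
t 4.55 tcp [445.9 131.3  90.3] yawy 41.01 F [-0.3  0.5 -2.4] gap 43.2
shift/m [-0.0045  0.0045  0.0402] turn -0.4466 deg -40.2
```

Emit:
{"fn": "carry_out", "kwargs": {"commands": [[-0.004,0.004,0.01,-0.09],[-0.004,0.004,0.02,-0.18],[-0.0045,0.0045,0.03,-0.27],[-0.0045,0.0045,0.04,-0.36],[-0.0045,0.0045,0.055,-0.447]]}}

```text
time: 5.05
tcp_pos: [451.7, 130.8, 34.3]
tool_rot: [[-0.989, 0.148, -0.008], [0.148, 0.989, 0.005], [0.008, 0.004, -1.0]]
wrist_force: [0.4, 0.1, -2.9]
finger_gap: 42.9
```

```bash
python3 - <<'E'
from h import *
st()
im=grab_frame("side"); cv2.imwrite("pics/f1.png",cv2.resize(im[230:430,150:390,::-1],None,fx=3.3,fy=3.3,interpolation=cv2.INTER_CUBIC))
im2=grab_frame("top"); cv2.imwrite("pics/f2.png",cv2.resize(im2[140:290,190:350,::-1],None,fx=4,fy=4,interpolation=cv2.INTER_CUBIC))
cv2.imwrite("pics/f1r.png",im[:,:,::-1]);cv2.imwrite("pics/f2r.png",im2[:,:,::-1])
st()
E
```

```text
t 5.05 tcp [451.7 130.8  34.3] yawy 81.47 F [ 0.4  0.1 -2.9] gap 42.9 q [ 0.21 -0.21  1.87  0.01  1.49 -1.22]
t 5.15 tcp [449.7 130.4  31.9] yawy 81.23 F [-0.2 -1.1 -3.8] gap 42.9 q [ 0.21 -0.21  1.87  0.01  1.49 -1.21]
```

View pics/f1.png

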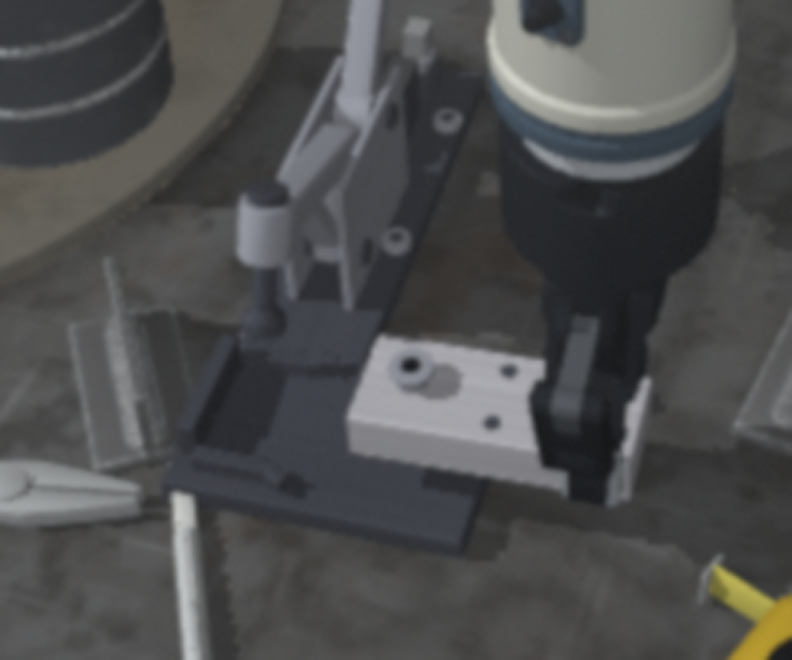

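View pics/f2.png

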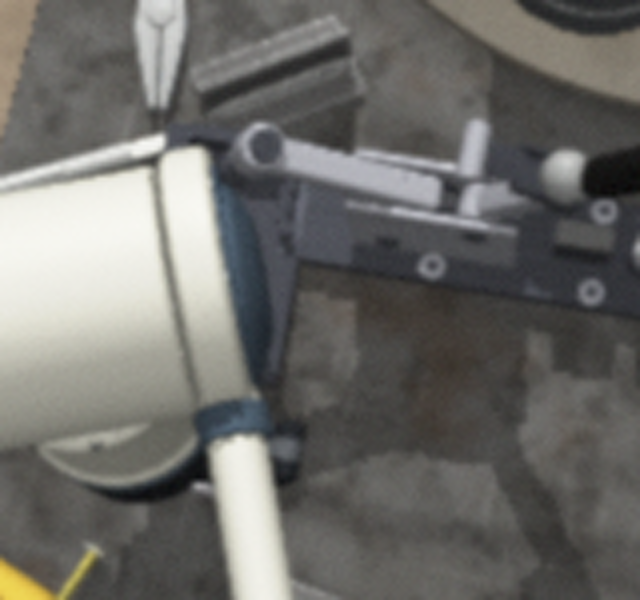

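```bash
cat > ov.py <<'E'
from h import *
import sys
def draw(img,cam,x0,y0,w,hh,f,nx,ny,yaw,plate=None):
    c=cv2.resize(img[y0:y0+hh,x0:x0+w],None,fx=f,fy=f,interpolation=cv2.INTER_CUBIC)
    c=cv2.convertScaleAbs(c,alpha=1.6,beta=10)
    a=np.radians(yaw);u=np.array([np.cos(a),np.sin(a),0]);v=np.array([-np.sin(a),np.cos(a),0]);n=np.array([nx,ny,0])
    def L(p,q,col):
        P=[proj(cam,n+r[0]*u+r[1]*v+[0,0,r[2]]) for r in (p,q)]
        P=[tuple(int(round(((k-o)+.5)*f)) for k,o in zip(pp,(x0,y0))) for pp in P]
        cv2.line(c,P[0],P[1],col,1,cv2.LINE_AA)
    for z,col in ((12,(0,255,255)),(0,(0,120,255))):
        B=[(-92,-39,z),(32,-39,z),(32,39,z),(-92,39,z)]
        for i in range(4): L(B[i],B[(i+1)%4],col)
    for s in (-24,24):
        L((-19,s,20),(20,s,20),(0,255,0)); L((-19,s,12),(-19,s,20),(0,255,0))
    L((20,-24,12),(20,24,12),(255,255,0)); L((0,0,12),(0,0,59),(255,0,255))
    if plate is not None:
        px,py,pz,pyaw=plate
        b=np.radians(pyaw);U=np.array([np.cos(b),np.sin(b),0]);V=np.array([-np.sin(b),np.cos(b),0]);C=np.array([px,py,pz])
        for z in (0,22):
            Q=[C+i*55*U+j*22*V+[0,0,z] for i,j in ((-1,-1),(1,-1),(1,1),(-1,1))]
            P=[tuple(int(round(((k-o)+.5)*f)) for k,o in zip(proj(cam,q),(x0,y0))) for q in Q]
            for i in range(4): cv2.line(c,P[i],P[(i+1)%4],(0,0,255),1,cv2.LINE_AA)
    return c
E
python3 - <<'E'
from ov import *
a=cv2.imread("pics/a_side.png");t=cv2.imread("pics/c_top.png")
cv2.imwrite("pics/g1.png",draw(a,"side",195,300,120,110,6.5,590,112,-9))
cv2.imwrite("pics/g2.png",draw(t,"top",215,160,70,85,7,590,112,-9))
E
```

```text
(no output)
```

View pics/g1.png

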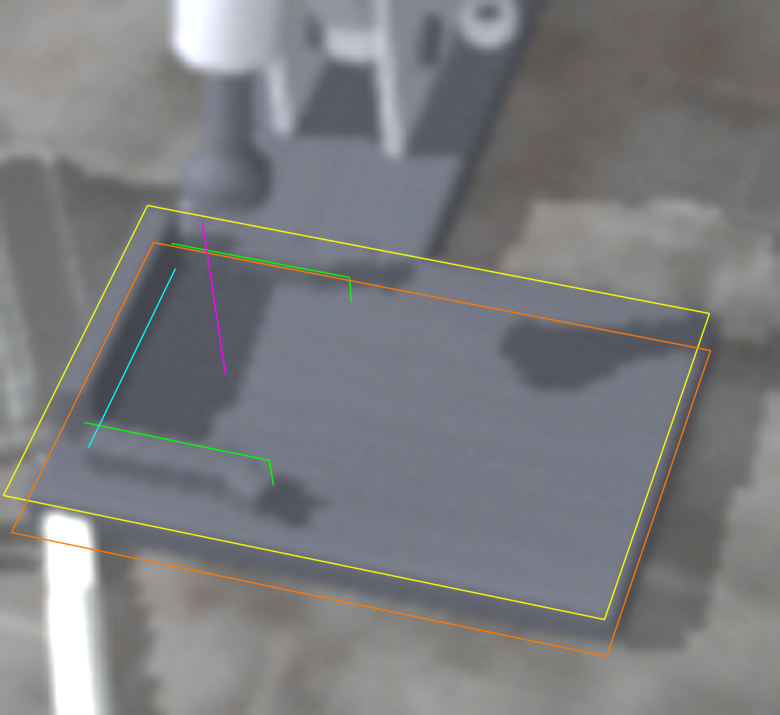

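View pics/g2.png

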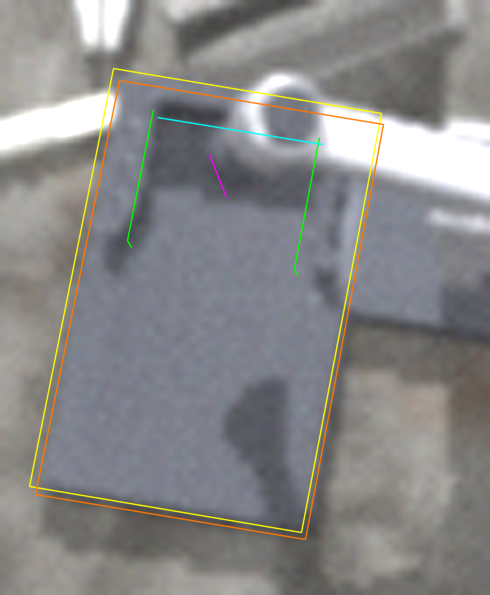

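```bash
python3 - <<'E'
import cv2,numpy as np
def cr(f,x0,y0,w,h,s,o):
    a=cv2.imread(f)[y0:y0+h,x0:x0+w]
    a=cv2.resize(a,None,fx=s,fy=s,interpolation=cv2.INTER_LANCZOS4).astype(float)
    lo,hi=15,110
    cv2.imwrite(o,np.clip((a-lo)/(hi-lo)*255,0,255).astype('uint8'))
cr("pics/a_side.png",195,315,90,75,8.5,"pics/g3.png")
cr("pics/c_top.png",215,165,60,50,12,"pics/g4.png")
E
```

```text
(no output)
```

View pics/g3.png

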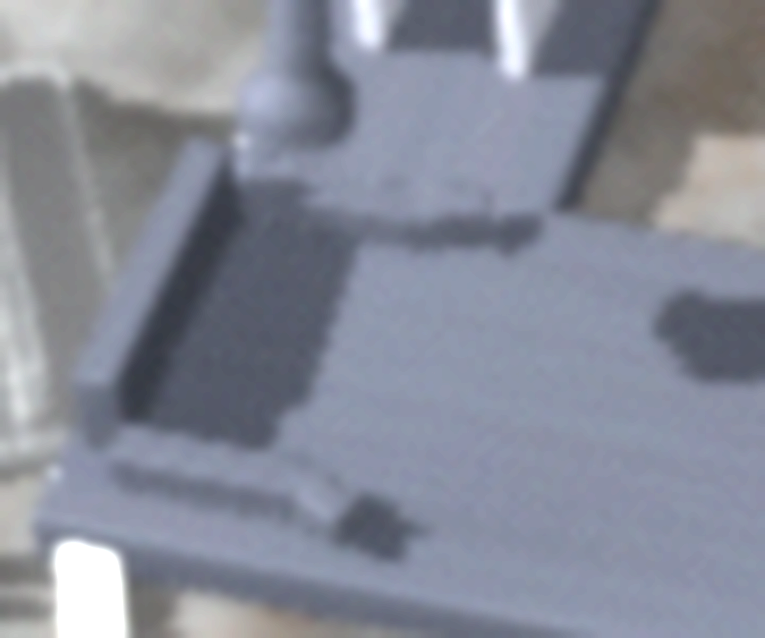

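View pics/g4.png

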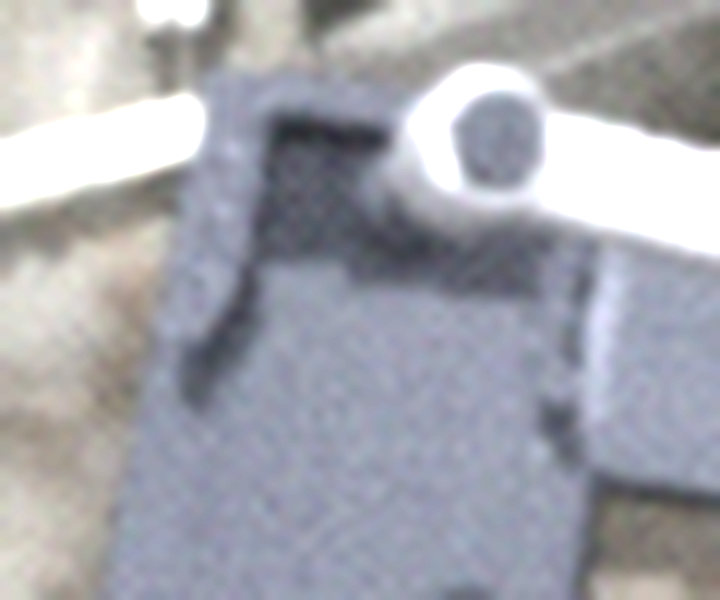

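```bash
python3 - <<'E'
from ov import *
def c(p,s,x0,y0): return [(p[0]+.5)/s-.5+x0,(p[1]+.5)/s-.5+y0]
a=np.radians(-8.8);u=np.array([np.cos(a),np.sin(a)]);v=np.array([-np.sin(a),np.cos(a)])
def uv(w): return np.round([u@w[:2],v@w[:2]],1)
print("nest net",uv([589.1,111.3]),"model",uv([590,112]))
for n,p,z in (("L",(252,260),18),("L2",(264,140),18),("R",(545,260),18),("stop",(330,125),20),("stoptopL",(270,110),34)):
    print(n,uv(ray("top",c(p,12,215,165),z)))
print("side")
for n,p,z in (("near inner top",(240,447),20),("near inner top near stop",(125,425),20),("far inner base",(360,240),12),("stopbase near",(125,420),12),("stopbase far",(240,215),12)):
    print(n,uv(ray("side",c(p,8.5,195,315),z)))
im=cv2.imread("pics/f1r.png")
th=81.2-90
tc=np.array([449.7,130.4]); 
C=tc+42*np.array([np.cos(np.radians(th)),np.sin(np.radians(th))])
print("plate cen uv",uv(C))
cv2.imwrite("pics/g5.png",draw(im,"side",195,320,165,80,4.8,590,112,-8.8,(C[0],C[1],31,th)))
E
```

```text
nest net [565.1 200.1] model [565.9 200.9]
L [563.7 222.7]
L2 [584.2 224.5]
R [571.8 174.8]
stop [588.1 213.9]
stoptopL [585.3 221.8]
side
near inner top [565.1 224.3]
near inner top near stop [583.6 224.5]
far inner base [564.  175.4]
stopbase near [587.1 217.9]
stopbase far [584.5 175. ]
plate cen uv [466.5 197.7]
```

View pics/g5.png

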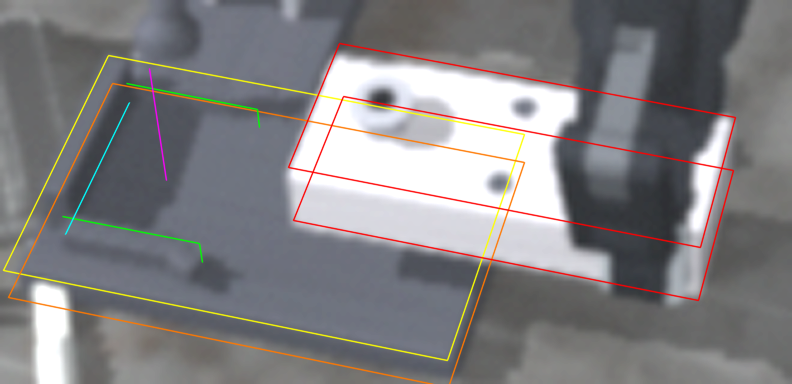

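Emit:
{"fn": "carry_out", "kwargs": {"commands": [[-0.003,0.002,0.005,0],[-0.008,0.002,0.01,0],[-0.015,0.002,0.015,0],[-0.015,0.002,0.015,0],[-0.015,0.002,0.015,0]]}}

```text
time: 5.65
tcp_pos: [464.8, 130.1, 16.7]
tool_rot: [[-0.988, 0.153, -0.013], [0.153, 0.988, 0.004], [0.014, 0.002, -1.0]]
wrist_force: [-0.9, 0.1, -2.8]
finger_gap: 42.5
```

```bash
python3 - <<'E'
from ov import *
s=observe();st()
a=np.radians(-8.8);u=np.array([np.cos(a),np.sin(a)]);v=np.array([-np.sin(a),np.cos(a)])
print("tcp uv",u@s["tcp_pos"][:2],v@s["tcp_pos"][:2])
im=grab_frame("side")[:,:,::-1].copy()
th=np.degrees(np.arctan2(s["tool_rot"][1,1],s["tool_rot"][0,1]))-90
C=s["tcp_pos"][:2]+42*np.array([np.cos(np.radians(th)),np.sin(np.radians(th))])
cv2.imwrite("pics/h.png",draw(im,"side",195,320,165,80,4.8,589.2,111,-8.8,(C[0],C[1],s["tcp_pos"][2]-2,th)))
E
```

```text
t 5.65 tcp [464.8 130.1  16.7] yawy 81.17 F [-0.9  0.1 -2.8] gap 42.5 q [ 0.2  -0.15  1.85  0.01  1.45 -1.22]
tcp uv 439.4689180664163 199.69963332177184
```

View pics/h.png

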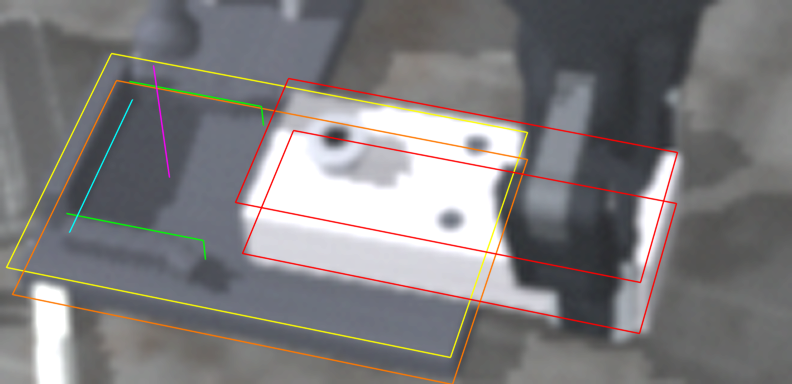

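Emit:
{"fn": "carry_out", "kwargs": {"commands": [[-0.006,0,0,0],[-0.012,0,0,0],[-0.018,0,0.0005,0],[-0.024,0,0.001,0],[-0.03,0,0.001,0]]}}

```text
time: 6.2
tcp_pos: [495.0, 125.5, 15.4]
tool_rot: [[-0.988, 0.153, -0.013], [0.153, 0.988, 0.004], [0.013, 0.002, -1.0]]
wrist_force: [-0.2, 0.6, -2.6]
finger_gap: 42.4
```

```bash
cat > v.py <<'E'
from ov import *
import sys
s=observe();st()
a=np.radians(-8.8);u=np.array([np.cos(a),np.sin(a)]);v=np.array([-np.sin(a),np.cos(a)])
print("tcp uv",u@s["tcp_pos"][:2],v@s["tcp_pos"][:2])
im=grab_frame("side")[:,:,::-1].copy()
th=np.degrees(np.arctan2(s["tool_rot"][1,1],s["tool_rot"][0,1]))-90
C=s["tcp_pos"][:2]+42*np.array([np.cos(np.radians(th)),np.sin(np.radians(th))])
cv2.imwrite(sys.argv[1],draw(im,"side",195,320,165,80,4.8,589.2,111,-8.8,(C[0],C[1],s["tcp_pos"][2]-2,th) if len(sys.argv)<3 else None))
E
python3 v.py pics/h2.png
```

```text
t 6.2 tcp [495.  125.5  15.4] yawy 81.18 F [-0.2  0.6 -2.6] gap 42.4 q [ 0.18 -0.07  1.78  0.01  1.45 -1.24]
tcp uv 469.98043876955705 199.70576854802877
```

View pics/h2.png

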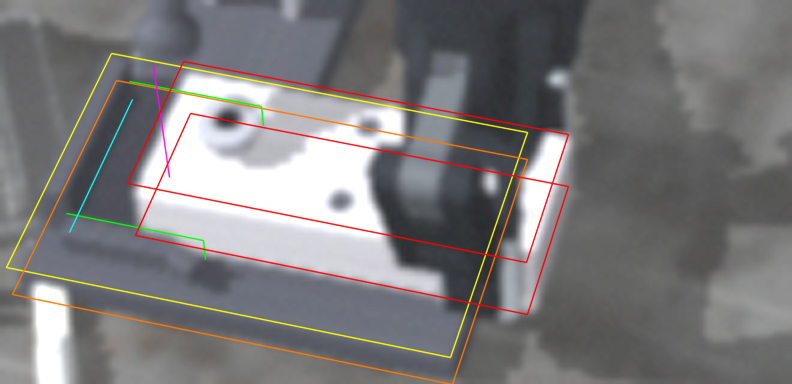

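Emit:
{"fn": "carry_out", "kwargs": {"commands": [[-0.003,0,0.001,0],[-0.006,0,0.0015,0],[-0.009,0,0.002,0],[-0.012,0,0.002,0],[-0.014,0,0.002,0]]}}

```text
time: 6.75
tcp_pos: [510.0, 123.3, 14.0]
tool_rot: [[-0.988, 0.153, -0.011], [0.153, 0.988, 0.004], [0.012, 0.002, -1.0]]
wrist_force: [-4.8, 2.1, 3.7]
finger_gap: 42.6
```

Emit:
{"fn": "carry_out", "kwargs": {"commands": [[-0.001,0,0,0],[-0.002,0,0,0],[-0.003,0,0,0],[-0.003,0,0,0],[-0.003,0,0,0]]}}

```text
time: 7.25
tcp_pos: [513.1, 122.9, 14.0]
tool_rot: [[-0.988, 0.153, -0.011], [0.153, 0.988, 0.004], [0.011, 0.002, -1.0]]
wrist_force: [-3.7, 0.6, 3.6]
finger_gap: 42.8
```

```bash
python3 v.py pics/h3.png
```

```text
t 7.25 tcp [513.1 122.9  14. ] yawy 81.18 F [-3.7  0.6  3.6] gap 42.8 q [ 0.17 -0.03  1.74  0.01  1.44 -1.25]
tcp uv 488.21986686793736 199.93917968517587
```

View pics/h3.png

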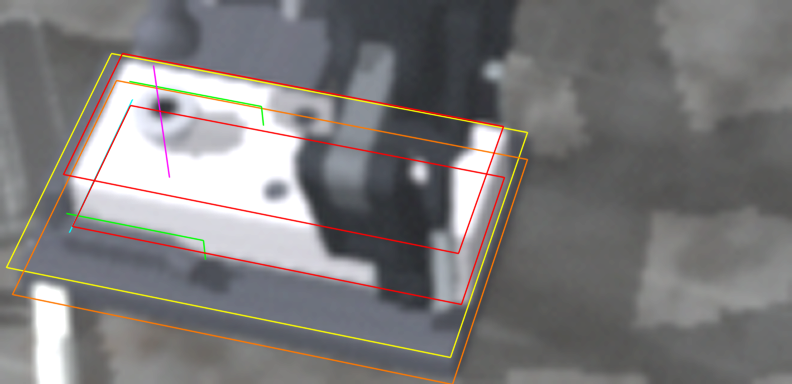

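Emit:
{"fn": "carry_out", "kwargs": {"commands": [[-0.001,0,0,0],[-0.002,0,0,0],[-0.002,0,0,0],[-0.002,0,0,0],[-0.002,0,0,0]]}}

```text
time: 7.8
tcp_pos: [513.6, 122.8, 13.9]
tool_rot: [[-0.988, 0.153, -0.015], [0.153, 0.988, 0.004], [0.015, 0.002, -1.0]]
wrist_force: [-11.2, 0.9, 6.6]
finger_gap: 42.8
```

Emit:
{"fn": "carry_out", "kwargs": {"commands": [[-0.001,0,0,0],[-0.002,0,0,0],[-0.002,0,0,0],[-0.002,0,0,0],[-0.002,0,0,0]]}}

```text
time: 8.3
tcp_pos: [513.7, 123.1, 13.9]
tool_rot: [[-0.988, 0.153, -0.019], [0.153, 0.988, 0.005], [0.019, 0.002, -1.0]]
wrist_force: [-12.3, 1.8, 8.3]
finger_gap: 42.8
```

Emit:
{"fn": "carry_out", "kwargs": {"commands": [[0,0,0,0],[0,0,0,0],[0,0,0,0],[0,0,-0.001,0],[0,0,-0.002,0]], "claw": 0.9}}

```text
time: 8.8
tcp_pos: [513.9, 122.9, 15.8]
tool_rot: [[-0.988, 0.153, -0.019], [0.153, 0.988, 0.005], [0.019, 0.002, -1.0]]
wrist_force: [0.5, 0.2, 0.1]
finger_gap: 76.8
```

Emit:
{"fn": "carry_out", "kwargs": {"commands": [[0,0,-0.02,0],[0,0,-0.045,0],[0,0,-0.08,0],[0,0,-0.12,0],[0.03,0,-0.15,0.05]]}}

```text
time: 9.3
tcp_pos: [488.7, 126.3, 168.4]
tool_rot: [[-0.972, 0.232, -0.016], [0.232, 0.973, 0.005], [0.017, 0.001, -1.0]]
wrist_force: [-0.5, 0.8, -0.3]
finger_gap: 76.9
```

```bash
python3 v.py pics/i.png 1
```

```text
t 9.3 tcp [488.7 126.3 168.4] yawy 76.56 F [-0.5  0.8 -0.3] gap 76.9 q [ 0.18 -0.16  1.58  0.01  1.73 -1.15]
tcp uv 463.60464556423625 199.56516700151778
```

View pics/i.png

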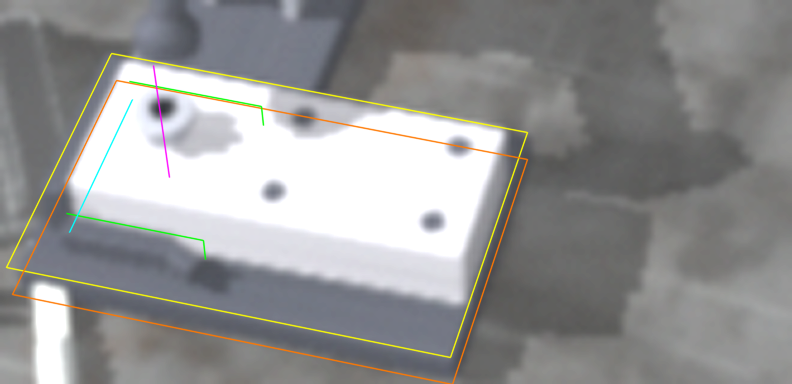

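```bash
python3 - <<'E'
from h import *
im=grab_frame("side")[:,:,::-1]; cv2.imwrite("pics/j_raw.png",im)
cv2.imwrite("pics/j.png",cv2.resize(im[300:400,190:300],None,fx=7,fy=6,interpolation=cv2.INTER_LANCZOS4))
print(pinpoint("side","bush")[:2]); print(pinpoint("side","plate_center")[:2])
print(pinpoint("side","handle_grip")[:1],pinpoint("side","release_tab")[:2])
a=np.radians(-8.8);u=np.array([np.cos(a),np.sin(a)]);v=np.array([-np.sin(a),np.cos(a)])
def c(p): return [(p[0]+.5)/4.8-.5+195,(p[1]+.5)/4.8-.5+320]
for p,z in (((462,303),12),((458,258),34),((505,133),34),((72,181),34),((161,108),44)):
    w=ray("side",c(p),z);print(p,np.round([u@w[:2],v@w[:2]],1))
E
```

```text
[{'position': [591.3, 112.7, 30.1], 'p': 0.58}]
[{'position': [556.4, 113.4, 25.3], 'p': 0.88}]
[{'position': [557.6, -78.0, 178.6], 'p': 0.65}] [{'position': [569.0, -9.5, 161.7], 'p': 0.7}, {'position': [557.5, -77.7, 179.3], 'p': 0.24}]
(462, 303) [474.9 221.6]
(458, 258) [474.7 223.7]
(505, 133) [473.8 180.4]
(72, 181) [581.8 223.5]
(161, 108) [563.6 201.8]
```

View pics/j.png

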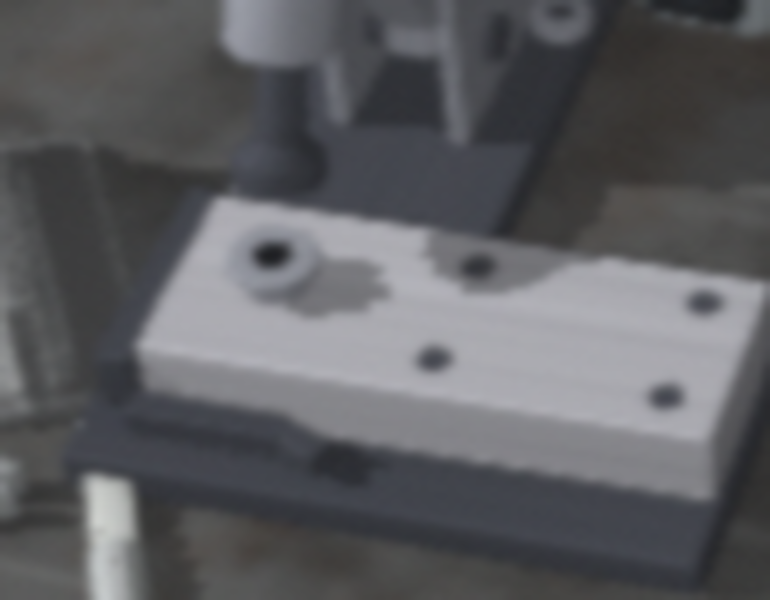

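Emit:
{"fn": "carry_out", "kwargs": {"commands": [[0.01,0,0.03,-0.05],[0.022,0,0.075,-0.05],[0.022,0,0.11,-0.05],[0.022,0,0.135,-0.05],[0.022,0,0.144,-0.05]], "claw": 0}}

```text
time: 10.1
tcp_pos: [459.6, 131.5, 16.5]
tool_rot: [[-0.988, 0.153, -0.029], [0.153, 0.988, 0.002], [0.029, -0.002, -1.0]]
wrist_force: [-0.3, 0.8, 1.2]
finger_gap: 3.6
```

Emit:
{"fn": "carry_out", "kwargs": {"commands": [[-0.004,0.0015,0,0],[-0.008,0.0015,0,0],[-0.01,0.0015,0,0],[-0.011,0.0015,0,0],[-0.012,0.0015,0,0]]}}

```text
time: 10.6
tcp_pos: [472.5, 131.2, 17.2]
tool_rot: [[-0.988, 0.153, -0.027], [0.153, 0.988, 0.003], [0.027, -0.001, -1.0]]
wrist_force: [-0.4, -0.3, 0.9]
finger_gap: -0.1
```

```bash
python3 v.py pics/k.png 1
```

```text
t 10.6 tcp [472.5 131.2  17.2] yawy 81.22 F [-0.4 -0.3  0.9] gap -0.1 q [ 0.2  -0.12  1.82  0.01  1.46 -1.22]
tcp uv 446.8948582523313 201.98078475128855
```

View pics/k.png

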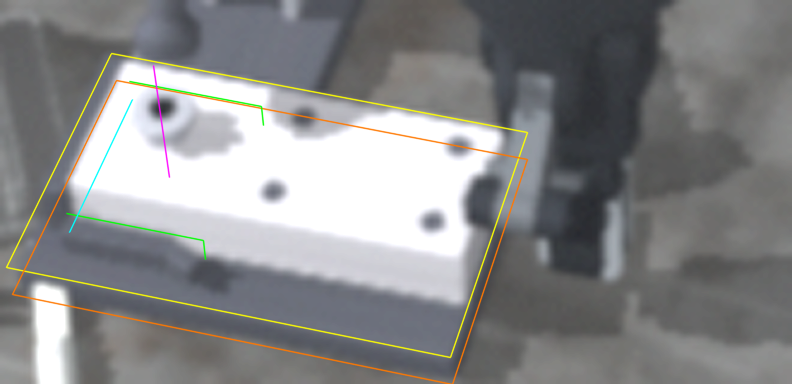

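Emit:
{"fn": "carry_out", "kwargs": {"commands": [[-0.003,0,-0.002,0],[-0.006,0,-0.004,0],[-0.009,0,-0.004,0],[-0.011,0,-0.004,0],[-0.013,0,-0.004,0]]}}

```text
time: 11.15
tcp_pos: [485.5, 129.1, 20.5]
tool_rot: [[-0.988, 0.153, -0.027], [0.153, 0.988, 0.003], [0.027, -0.002, -1.0]]
wrist_force: [0.1, 0.7, 0.6]
finger_gap: -0.3
```

Emit:
{"fn": "carry_out", "kwargs": {"commands": [[-0.001,0,0,0],[-0.002,0,0,0],[-0.003,0,0,0],[-0.004,0,0,0],[-0.004,0,0,0]]}}

```text
time: 11.65
tcp_pos: [489.3, 128.6, 20.4]
tool_rot: [[-0.988, 0.153, -0.028], [0.153, 0.988, 0.003], [0.028, -0.002, -1.0]]
wrist_force: [-1.4, -0.9, 0.5]
finger_gap: 0.0
```

Emit:
{"fn": "carry_out", "kwargs": {"commands": [[-0.001,0,0,0],[-0.002,0,0,0],[-0.002,0,0,0],[-0.002,0,0,0],[-0.002,0,0,0]]}}

```text
time: 12.15
tcp_pos: [489.4, 128.6, 20.3]
tool_rot: [[-0.988, 0.152, -0.032], [0.152, 0.988, 0.003], [0.032, -0.002, -0.999]]
wrist_force: [-9.4, 1.5, 6.5]
finger_gap: 0.2
```

Emit:
{"fn": "carry_out", "kwargs": {"commands": [[-0.001,0,0,0],[-0.002,0,0,0],[-0.002,0,0,0],[-0.002,0,0,0],[-0.002,0,0,0]]}}

```text
time: 12.65
tcp_pos: [489.4, 128.6, 20.3]
tool_rot: [[-0.988, 0.152, -0.037], [0.152, 0.988, 0.003], [0.037, -0.003, -0.999]]
wrist_force: [-10.1, 0.7, 7.3]
finger_gap: -0.1
```

Emit:
{"fn": "carry_out", "kwargs": {"commands": [[0.02,0,0,0],[0.03,0,-0.03,0],[0.03,0,-0.08,0.09],[0.03,0,-0.13,0.18],[0.03,0,-0.18,0.27]]}}

```text
time: 13.15
tcp_pos: [466.3, 132.5, 203.3]
tool_rot: [[-0.835, 0.55, -0.036], [0.55, 0.835, 0.003], [0.032, -0.017, -0.999]]
wrist_force: [1.3, 0.8, 1.6]
finger_gap: -0.1
```

```bash
cat >> h.py <<'E'
U=np.array([.9882,-.153]);V=np.array([.153,.9882])
def planuv(u,v,z,yaw=None):
    p=u*U+v*V; s=observe(); print("uvz",np.round([U@s["tcp_pos"][:2],V@s["tcp_pos"][:2],s["tcp_pos"][2]],1),"R",np.round(s["tool_rot"],3).tolist()); plan([p[0],p[1],z],yaw)
E
python3 - <<'E'
from h import *
planuv(560,60,260,-8.8)
E
```

```text
uvz [440.5 202.3 203.3] R [[-0.835, 0.55, -0.036], [0.55, 0.835, 0.003], [0.032, -0.017, -0.999]]
t 13.15 tcp [466.3 132.5 203.3] yawy 56.66 F [1.3 0.8 1.6] gap -0.1
shift/m [-0.1659 -0.0808 -0.0607] turn 0.7273 deg 65.5
```

Emit:
{"fn": "carry_out", "kwargs": {"commands": [[-0.01,-0.005,-0.045,0.09],[-0.03,-0.015,-0.07,0.18],[-0.06,-0.03,-0.075,0.27],[-0.09,-0.045,-0.075,0.36],[-0.09,-0.045,-0.075,0.45]]}}

```text
time: 13.65
tcp_pos: [521.0, 42.1, 275.7]
tool_rot: [[-0.268, 0.963, -0.036], [0.963, 0.269, 0.002], [0.011, -0.034, -0.999]]
wrist_force: [0.1, 0.1, 0.5]
finger_gap: 0.2
```

```bash
python3 - <<'E'
from h import *
planuv(566,18.9,250,-8.8)
E
```

```text
uvz [508.4 121.3 275.7] R [[-0.268, 0.963, -0.036], [0.963, 0.269, 0.002], [0.011, -0.034, -0.999]]
t 13.65 tcp [521.   42.1 275.7] yawy 15.6 F [0.1 0.1 0.5] gap 0.2
shift/m [-0.1173  0.011   0.024 ] turn 0.2711 deg 24.4
```

Emit:
{"fn": "carry_out", "kwargs": {"commands": [[-0.035,0.003,0,0.09],[-0.07,0.006,0,0.18],[-0.1,0.009,0.01,0.271],[-0.117,0.011,0.02,0.271],[-0.117,0.011,0.024,0.271]]}}

```text
time: 14.15
tcp_pos: [562.2, -69.3, 247.7]
tool_rot: [[0.152, 0.988, -0.039], [0.988, -0.152, 0.002], [-0.004, -0.039, -0.999]]
wrist_force: [0.1, 0.1, 0.0]
finger_gap: -0.0
```

```bash
python3 - <<'E'
from h import *
planuv(566,18.9,205,-8.8)
im=grab_frame("side")[:,:,::-1]; im2=grab_frame("top")[:,:,::-1]
cv2.imwrite("pics/l1.png",cv2.resize(im[60:320,170:370],None,fx=3,fy=2.3,interpolation=cv2.INTER_CUBIC)[:600])
cv2.imwrite("pics/l1.png",cv2.resize(im[60:320,170:370],None,fx=2.3,fy=2.3,interpolation=cv2.INTER_CUBIC))
cv2.imwrite("pics/l2.png",im2)
E
```

```text
uvz [566.1  17.6 247.7] R [[0.152, 0.988, -0.039], [0.988, -0.152, 0.002], [-0.004, -0.039, -0.999]]
t 14.15 tcp [562.2 -69.3 247.7] yawy -8.74 F [0.1 0.1 0. ] gap -0.0
shift/m [0.0015 0.0015 0.0427] turn 0.0006 deg 0.1
```

View pics/l1.png

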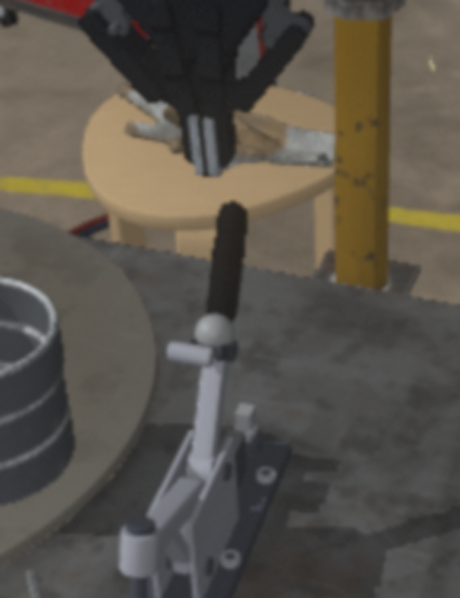

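View pics/l2.png

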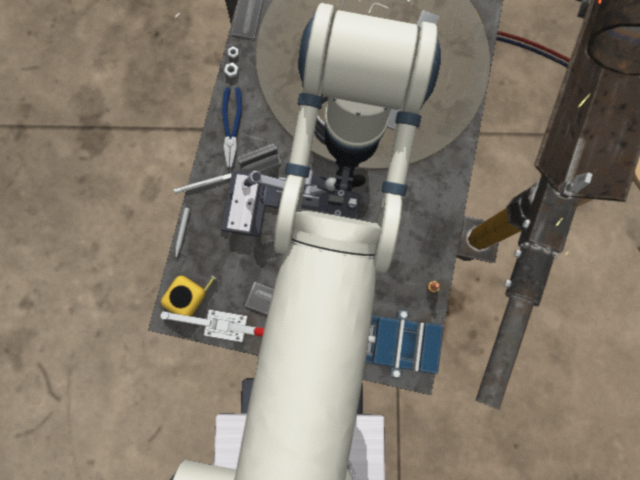

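```bash
python3 - <<'E'
from h import *
def pj(u,v,z):
    p=u*U+v*V; q=proj("side",[p[0],p[1],z]); return np.round((q-[170,60])*2.3,0)
print("tip",pj(566.1,17.6,247.7))
for uu in (562,566):
  for s in (40,90,125,165): print(uu,s,pj(uu,75.5-s*np.cos(1),70+s*np.sin(1)))
  print("tab",pj(uu,78.7,161))
E
```

```text
tip [209. 167.]
562 40 [211. 404.]
562 90 [221. 323.]
562 125 [228. 266.]
562 165 [235. 199.]
tab [192. 354.]
566 40 [205. 403.]
566 90 [215. 322.]
566 125 [221. 265.]
566 165 [229. 198.]
tab [185. 353.]
```

Emit:
{"fn": "carry_out", "kwargs": {"commands": [[0.001,-0.001,0.015,0],[0.0015,-0.0015,0.03,0],[0.0015,-0.0015,0.04,0],[0.0015,-0.0015,0.043,0],[0.0015,-0.0015,0.043,0]]}}

```text
time: 14.75
tcp_pos: [558.7, -64.6, 205.9]
tool_rot: [[0.149, 0.988, -0.038], [0.989, -0.149, 0.003], [-0.003, -0.038, -0.999]]
wrist_force: [-0.1, 0.3, -0.7]
finger_gap: 0.1
```

```bash
python3 - <<'E'
from h import *
for e in (1.0,.9,.8,.7,.6,.5,.4,.3,.2,.1,0,-.1,-.2,-.24):
    o=11*np.clip(e/.2,-1,1)
    print(e,"v %.1f z %.1f"%(75.5-140*np.cos(e)+9.5*np.sin(e)+o,70+140*np.sin(e)+9.5*np.cos(e)))
planuv(563,18,190)
im=grab_frame("side")[:,:,::-1]
cv2.imwrite("pics/m1.png",cv2.resize(im[60:320,170:370],None,fx=2.3,fy=2.3,interpolation=cv2.INTER_CUBIC))
E
```

```text
1.0 v 18.9 z 192.9
0.9 v 6.9 z 185.6
0.8 v -4.2 z 177.0
0.7 v -14.5 z 167.5
0.6 v -23.7 z 156.9
0.5 v -31.8 z 145.5
0.4 v -38.7 z 133.3
0.3 v -44.4 z 120.4
0.2 v -48.8 z 107.1
0.1 v -57.4 z 93.4
0 v -64.5 z 79.5
-0.1 v -70.2 z 65.5
-0.2 v -74.6 z 51.5
-0.24 v -73.7 z 45.9
uvz [562.   21.6 205.9] R [[0.149, 0.988, -0.038], [0.989, -0.149, 0.003], [-0.003, -0.038, -0.999]]
t 14.75 tcp [558.7 -64.6 205.9] yawy -8.57 F [-0.1  0.3 -0.7] gap 0.1
shift/m [-0.0036  0.0016  0.0159] turn 0.0 deg 0
```

View pics/m1.png

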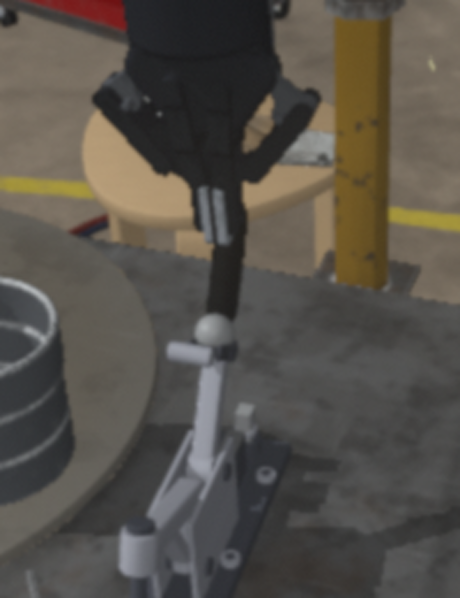

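Emit:
{"fn": "carry_out", "kwargs": {"commands": [[-0.002,0.001,0.004,0],[-0.0025,0.001,0.008,0],[-0.003,0.001,0.012,0],[-0.003,0.001,0.014,0],[-0.003,0.001,0.016,0]]}}

```text
time: 15.3
tcp_pos: [558.8, -68.0, 190.1]
tool_rot: [[0.149, 0.988, -0.038], [0.989, -0.149, 0.003], [-0.003, -0.038, -0.999]]
wrist_force: [0.2, -0.3, -0.4]
finger_gap: -0.4
```

Emit:
{"fn": "carry_out", "kwargs": {"commands": [[-0.002,0.001,0.002,0],[-0.004,0.001,0.004,0],[-0.006,0.001,0.006,0],[-0.008,0.001,0.007,0],[-0.01,0.001,0.008,0]]}}

```text
time: 15.8
tcp_pos: [558.0, -78.1, 182.0]
tool_rot: [[0.149, 0.988, -0.038], [0.989, -0.149, 0.003], [-0.003, -0.038, -0.999]]
wrist_force: [-0.4, 1.2, -0.5]
finger_gap: -0.0
```

Emit:
{"fn": "carry_out", "kwargs": {"commands": [[-0.0025,0.0005,0.002,0],[-0.005,0.001,0.004,0],[-0.0075,0.001,0.006,0],[-0.01,0.001,0.008,0],[-0.012,0.001,0.01,0]]}}

```text
time: 16.3
tcp_pos: [556.8, -90.4, 171.9]
tool_rot: [[0.15, 0.988, -0.037], [0.989, -0.15, 0.003], [-0.003, -0.037, -0.999]]
wrist_force: [0.0, 0.1, 1.7]
finger_gap: -0.0
```

```bash
python3 - <<'E'
from h import *
planuv(563,-14.5,164)
im=grab_frame("side")[:,:,::-1]
cv2.imwrite("pics/m2.png",cv2.resize(im[100:320,170:370],None,fx=2.7,fy=2.7,interpolation=cv2.INTER_CUBIC))
print([ (np.round(q["position"],1),round(q["p"],2)) for l in ("handle_grip","release_tab") for q in pinpoint("side",l)[:2]])
E
```

```text
uvz [564.1  -4.1 171.9] R [[0.15, 0.988, -0.037], [0.989, -0.15, 0.003], [-0.003, -0.037, -0.999]]
t 16.3 tcp [556.8 -90.4 171.9] yawy -8.61 F [0.  0.1 1.7] gap -0.0
shift/m [-0.0103 -0.0009  0.0079] turn 0.0 deg 0
[(array([555. , -96. , 159.3]), 0.9), (array([566. , -28.2, 161.3]), 0.61)]
```

View pics/m2.png

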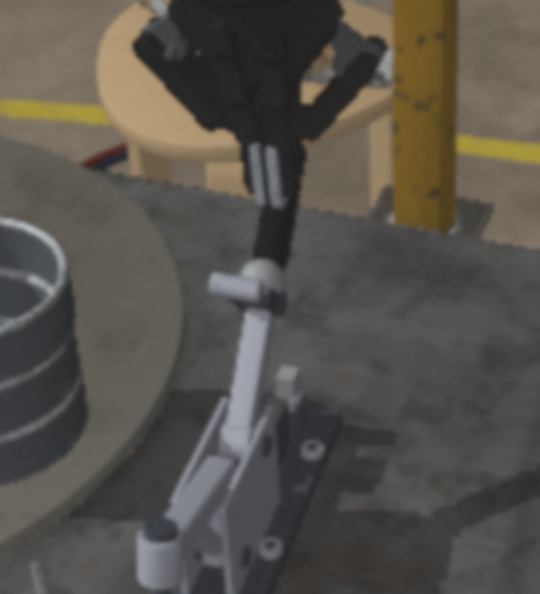

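Emit:
{"fn": "carry_out", "kwargs": {"commands": [[-0.003,0,0.003,0],[-0.006,0,0.006,0],[-0.009,0,0.009,0],[-0.012,0,0.012,0],[-0.015,0,0.015,0]]}}

```text
time: 16.95
tcp_pos: [554.0, -105.2, 156.4]
tool_rot: [[0.15, 0.988, -0.038], [0.989, -0.15, 0.003], [-0.002, -0.038, -0.999]]
wrist_force: [1.0, 0.8, -0.5]
finger_gap: 0.1
```

Emit:
{"fn": "carry_out", "kwargs": {"commands": [[-0.0025,0,0.0035,0],[-0.005,0,0.007,0],[-0.0075,0,0.0105,0],[-0.01,0,0.0135,0],[-0.0125,0,0.0165,0]]}}

```text
time: 17.45
tcp_pos: [551.8, -117.1, 140.0]
tool_rot: [[0.149, 0.988, -0.037], [0.989, -0.149, 0.004], [-0.001, -0.037, -0.999]]
wrist_force: [2.3, 3.2, 2.6]
finger_gap: 0.0
```

```bash
python3 - <<'E'
from h import *
planuv(563,-40,130)
E
```

```text
uvz [563.2 -31.3 140. ] R [[0.149, 0.988, -0.037], [0.989, -0.149, 0.004], [-0.001, -0.037, -0.999]]
t 17.45 tcp [ 551.8 -117.1  140. ] yawy -8.58 F [2.3 3.2 2.6] gap 0.0
shift/m [-0.0087  0.0001  0.01  ] turn 0.0 deg 0
```

Emit:
{"fn": "carry_out", "kwargs": {"commands": [[-0.0015,0,0.0025,0],[-0.003,0,0.005,0],[-0.0045,0,0.0075,0],[-0.006,0,0.01,0],[-0.0075,0,0.0125,0]]}}

```text
time: 17.95
tcp_pos: [550.8, -123.9, 128.1]
tool_rot: [[0.148, 0.988, -0.035], [0.989, -0.148, 0.005], [0.0, -0.035, -0.999]]
wrist_force: [1.6, 5.6, 7.1]
finger_gap: -0.1
```

Emit:
{"fn": "carry_out", "kwargs": {"commands": [[-0.001,0,0.0025,0],[-0.002,0,0.005,0],[-0.0035,0,0.0075,0],[-0.005,0,0.01,0],[-0.006,0,0.0125,0]]}}

```text
time: 18.45
tcp_pos: [549.9, -129.0, 116.6]
tool_rot: [[0.148, 0.988, -0.033], [0.989, -0.147, 0.006], [0.002, -0.034, -0.999]]
wrist_force: [1.4, 5.5, 7.4]
finger_gap: 0.3
```

```bash
python3 - <<'E'
from h import *
planuv(563,-46,108)
im=grab_frame("side")[:,:,::-1]
cv2.imwrite("pics/m3.png",cv2.resize(im[120:380,170:370],None,fx=2.3,fy=2.3,interpolation=cv2.INTER_CUBIC))
print([ (np.round(q["position"],1),round(q["p"],2)) for l in ("handle_grip","release_tab") for q in pinpoint("side",l)[:2]])
E
```

```text
uvz [563.2 -43.3 116.6] R [[0.148, 0.988, -0.033], [0.989, -0.147, 0.006], [0.002, -0.034, -0.999]]
t 18.45 tcp [ 549.9 -129.   116.6] yawy -8.48 F [1.4 5.5 7.4] gap 0.3
shift/m [-0.0027  0.      0.0086] turn 0.0 deg 0
[(array([558.9, -70. , 140.5]), 0.9)]
```

View pics/m3.png

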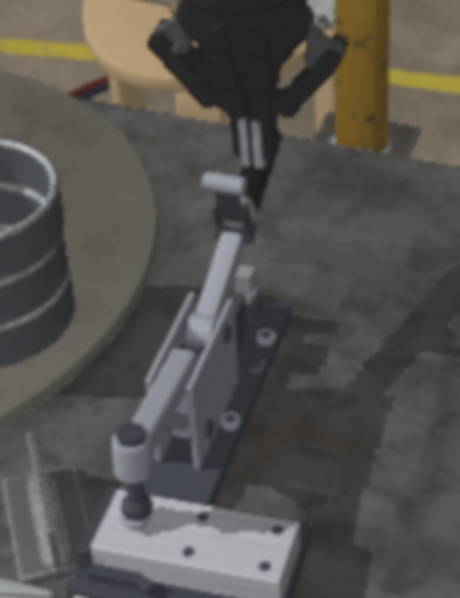

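Emit:
{"fn": "carry_out", "kwargs": {"commands": [[-0.001,0,0.002,0],[-0.0015,0,0.004,0],[-0.002,0,0.006,0],[-0.003,0,0.008,0],[-0.0035,0,0.01,0]]}}

```text
time: 19.1
tcp_pos: [549.5, -132.1, 107.1]
tool_rot: [[0.147, 0.989, -0.032], [0.989, -0.147, 0.007], [0.002, -0.032, -0.999]]
wrist_force: [1.4, 4.5, 6.2]
finger_gap: -0.3
```

Emit:
{"fn": "carry_out", "kwargs": {"commands": [[-0.001,0,0.0015,0],[-0.0015,0,0.003,0],[-0.002,0,0.0045,0],[-0.003,0,0.006,0],[-0.0035,0,0.0075,0]]}}

```text
time: 19.6
tcp_pos: [548.8, -135.0, 99.8]
tool_rot: [[0.147, 0.989, -0.031], [0.989, -0.147, 0.008], [0.003, -0.032, -0.999]]
wrist_force: [1.5, 5.6, 4.5]
finger_gap: -0.4
```

Emit:
{"fn": "carry_out", "kwargs": {"commands": [[0,0,0.001,0],[0,0,0.0025,0],[-0.0005,0,0.004,0],[-0.0005,0,0.0055,0],[-0.001,0,0.007,0]]}}

```text
time: 20.1
tcp_pos: [548.6, -136.2, 92.9]
tool_rot: [[0.147, 0.989, -0.031], [0.989, -0.147, 0.007], [0.002, -0.032, -0.999]]
wrist_force: [1.5, 2.5, 4.3]
finger_gap: 0.2
```

```bash
python3 - <<'E'
from h import *
planuv(563,-50,85)
im=grab_frame("side")[:,:,::-1]
cv2.imwrite("pics/m4.png",cv2.resize(im[120:320,200:340],None,fx=3,fy=3,interpolation=cv2.INTER_CUBIC))
print([ (np.round(q["position"],1),round(q["p"],2)) for l in ("handle_grip","release_tab") for q in pinpoint("side",l)[:2]])
E
```

```text
uvz [562.9 -50.7  92.9] R [[0.147, 0.989, -0.031], [0.989, -0.147, 0.007], [0.002, -0.032, -0.999]]
t 20.1 tcp [ 548.6 -136.2   92.9] yawy -8.44 F [1.5 2.5 4.3] gap 0.2
shift/m [0.0007 0.0003 0.0079] turn 0.0 deg 0
[(array([ 548.2, -133.4,   83.7]), 0.72), (array([587.6, 111.5,  25.1]), 0.19), (array([560.6, -81.8, 130.8]), 0.91), (array([ 551.9, -132.3,   83.9]), 0.35)]
```

View pics/m4.png

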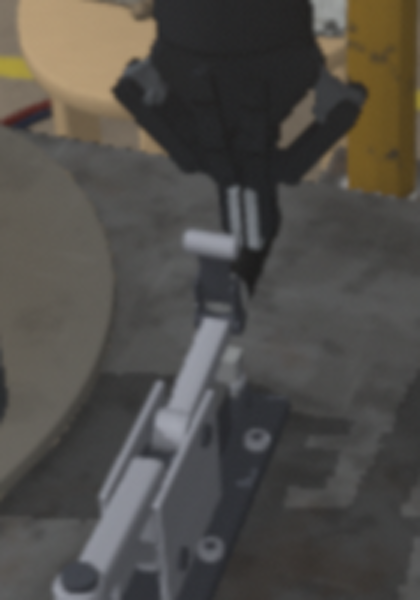

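Emit:
{"fn": "carry_out", "kwargs": {"commands": [[0,0,0.001,0],[-0.0005,0,0.002,0],[-0.001,0,0.003,0],[-0.001,0,0.004,0],[-0.001,0,0.005,0]]}}

```text
time: 20.75
tcp_pos: [548.2, -137.3, 87.5]
tool_rot: [[0.147, 0.989, -0.031], [0.989, -0.147, 0.007], [0.002, -0.032, -0.999]]
wrist_force: [3.5, 3.0, 4.2]
finger_gap: -0.4
```

Emit:
{"fn": "carry_out", "kwargs": {"commands": [[0,0,0.001,0],[-0.0005,0,0.002,0],[-0.001,0,0.003,0],[-0.001,0,0.004,0],[-0.001,0,0.005,0]]}}

```text
time: 21.25
tcp_pos: [547.7, -138.4, 82.3]
tool_rot: [[0.147, 0.989, -0.032], [0.989, -0.147, 0.007], [0.002, -0.032, -0.999]]
wrist_force: [1.0, 1.7, 4.0]
finger_gap: 0.2
```

Emit:
{"fn": "carry_out", "kwargs": {"commands": [[0,0,0.001,0],[-0.0005,0,0.002,0],[-0.001,0,0.003,0],[-0.001,0,0.004,0],[-0.001,0,0.005,0]]}}

```text
time: 21.75
tcp_pos: [547.3, -139.5, 77.1]
tool_rot: [[0.147, 0.989, -0.032], [0.989, -0.147, 0.007], [0.002, -0.033, -0.999]]
wrist_force: [1.8, 1.6, 3.2]
finger_gap: -0.1
```

Emit:
{"fn": "carry_out", "kwargs": {"commands": [[0,0,0.001,0],[-0.0005,0,0.002,0],[-0.001,0,0.003,0],[-0.001,0,0.004,0],[-0.001,0,0.005,0]]}}

```text
time: 22.25
tcp_pos: [546.8, -140.5, 71.8]
tool_rot: [[0.147, 0.989, -0.032], [0.989, -0.147, 0.007], [0.002, -0.033, -0.999]]
wrist_force: [0.0, 0.2, 2.4]
finger_gap: 0.3
```

Emit:
{"fn": "carry_out", "kwargs": {"commands": [[0,0,0.001,0],[-0.0005,0,0.002,0],[-0.0005,0,0.003,0],[-0.0005,0,0.004,0],[-0.0005,0,0.005,0]]}}

```text
time: 22.75
tcp_pos: [546.5, -141.0, 66.7]
tool_rot: [[0.147, 0.989, -0.033], [0.989, -0.147, 0.006], [0.002, -0.033, -0.999]]
wrist_force: [1.0, 0.3, 1.6]
finger_gap: 0.2
```

```bash
python3 - <<'E'
from h import *
planuv(563,-50,65)
im=grab_frame("side")[:,:,::-1]
cv2.imwrite("pics/m5.png",cv2.resize(im[140:320,200:340],None,fx=3.3,fy=3.3,interpolation=cv2.INTER_CUBIC))
print([ (np.round(q["position"],1),round(q["p"],2)) for l in ("handle_grip","release_tab") for q in pinpoint("side",l)[:2]])
E
```

```text
uvz [561.6 -55.7  66.7] R [[0.147, 0.989, -0.033], [0.989, -0.147, 0.006], [0.002, -0.033, -0.999]]
t 22.75 tcp [ 546.5 -141.    66.7] yawy -8.47 F [1.  0.3 1.6] gap 0.2
shift/m [0.0057 0.0014 0.0016] turn 0.0 deg 0
[(array([ 550.1, -135.3,   56. ]), 0.84), (array([557.8, -89.5, 110.7]), 0.44), (array([557.8, -92.6, 112.5]), 0.55)]
```

View pics/m5.png

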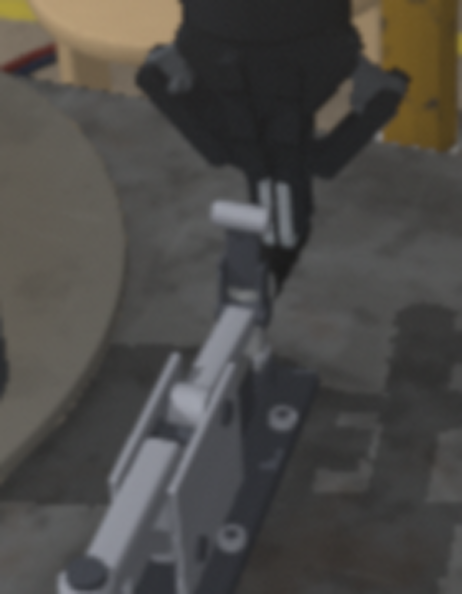

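Emit:
{"fn": "carry_out", "kwargs": {"commands": [[0,0,0.001,0],[0,0,0.002,0],[0,0,0.003,0],[0,0,0.004,0],[0,0,0.005,0]]}}

```text
time: 23.4
tcp_pos: [546.1, -141.0, 61.4]
tool_rot: [[0.147, 0.989, -0.033], [0.989, -0.147, 0.006], [0.002, -0.034, -0.999]]
wrist_force: [-0.3, -0.3, 1.2]
finger_gap: 0.1
```

```bash
python3 - <<'E'
from h import *
planuv(563,-50,65)
im=grab_frame("side")[:,:,::-1]
cv2.imwrite("pics/m6.png",cv2.resize(im[140:320,200:340],None,fx=3.3,fy=3.3,interpolation=cv2.INTER_CUBIC))
print([ (np.round(q["position"],1),round(q["p"],2)) for l in ("handle_grip","release_tab") for q in pinpoint("side",l)[:2]])
E
```

```text
uvz [561.3 -55.8  61.4] R [[0.147, 0.989, -0.033], [0.989, -0.147, 0.006], [0.002, -0.034, -0.999]]
t 23.4 tcp [ 546.1 -141.    61.4] yawy -8.47 F [-0.3 -0.3  1.2] gap 0.1
shift/m [ 0.0058  0.0016 -0.0037] turn 0.0 deg 0
[(array([ 548.5, -133.4,   53.1]), 0.73), (array([556.8, -91.2, 113.5]), 0.68)]
```

View pics/m6.png

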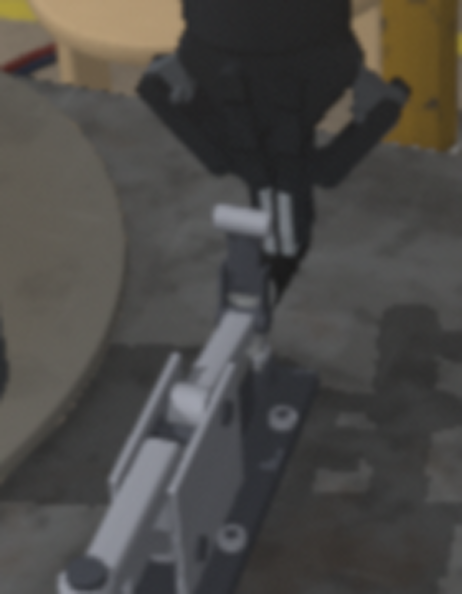

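Emit:
{"fn": "carry_out", "kwargs": {"commands": [[0,0,0.001,0],[0,0,0.002,0],[0,0,0.003,0],[0,0,0.004,0],[0,0,0.004,0]]}}

```text
time: 24.05
tcp_pos: [545.7, -141.0, 57.0]
tool_rot: [[0.147, 0.988, -0.034], [0.989, -0.147, 0.007], [0.002, -0.035, -0.999]]
wrist_force: [-0.7, -0.7, 0.1]
finger_gap: 0.5
```

Emit:
{"fn": "carry_out", "kwargs": {"commands": [[0,0,0.001,0],[0,0,0.002,0],[0,0,0.003,0],[0,0,0.003,0],[0,0,0.003,0]]}}

```text
time: 24.55
tcp_pos: [545.6, -140.9, 53.9]
tool_rot: [[0.147, 0.988, -0.034], [0.989, -0.147, 0.007], [0.002, -0.035, -0.999]]
wrist_force: [-0.1, 0.1, 0.4]
finger_gap: 0.3
```

```bash
python3 - <<'E'
from h import *
im=grab_frame("side")[:,:,::-1]
cv2.imwrite("pics/m7.png",cv2.resize(im[140:320,200:340],None,fx=3.3,fy=3.3,interpolation=cv2.INTER_CUBIC))
print([ (np.round(q["position"],1),round(q["p"],2)) for l in ("handle_grip","release_tab") for q in pinpoint("side",l)[:2]])
def pj(u,v,z):
    p=u*U+v*V; q=proj("side",[p[0],p[1],z]); return np.round((q-[200,140])*3.3,0)
for e in (0,-.05,-.1,-.15,-.2,-.25): print(e,"tab",pj(563,75.5-75*np.cos(e)+52*np.sin(e),70+75*np.sin(e)+52*np.cos(e)),"grip165",pj(563,75.5-165*np.cos(e),70+165*np.sin(e)))
E
```

```text
[(array([ 549.5, -131.5,   42.5]), 0.55), (array([ 555.9, -100.6,  103.6]), 0.7)]
0 tab [237. 208.] grip165 [296. 186.]
-0.05 tab [239. 211.] grip165 [297. 200.]
-0.1 tab [241. 215.] grip165 [297. 214.]
-0.15 tab [243. 220.] grip165 [297. 228.]
-0.2 tab [244. 225.] grip165 [296. 243.]
-0.25 tab [246. 230.] grip165 [296. 258.]
```

View pics/m7.png

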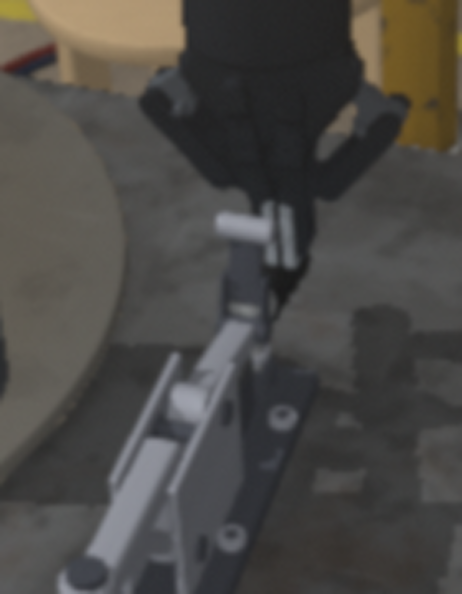

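Emit:
{"fn": "carry_out", "kwargs": {"commands": [[0,0,0.001,0],[0,0,0.002,0],[0,0,0.003,0],[0,0,0.003,0],[0,0,0.003,0]]}}

```text
time: 25.2
tcp_pos: [545.7, -141.0, 51.5]
tool_rot: [[0.147, 0.989, -0.033], [0.989, -0.147, 0.006], [0.001, -0.034, -0.999]]
wrist_force: [-0.9, 1.1, 2.9]
finger_gap: -0.0
```

Emit:
{"fn": "carry_out", "kwargs": {"commands": [[0,0,0.001,0],[0,0,0.002,0],[0,0,0.003,0],[0,0,0.003,0],[0,0,0.003,0]]}}

```text
time: 25.7
tcp_pos: [545.9, -140.8, 49.8]
tool_rot: [[0.147, 0.989, -0.032], [0.989, -0.147, 0.006], [0.002, -0.033, -0.999]]
wrist_force: [-2.8, 1.9, 8.7]
finger_gap: -0.1
```

Emit:
{"fn": "carry_out", "kwargs": {"commands": [[0,0,-0.01,0],[0,0,-0.02,0],[0,0,-0.035,0],[0,0,-0.045,0],[0,0,-0.048,0]]}}

```text
time: 26.2
tcp_pos: [548.4, -141.5, 100.0]
tool_rot: [[0.147, 0.989, -0.029], [0.989, -0.147, 0.005], [0.001, -0.03, -1.0]]
wrist_force: [0.1, 0.3, 0.2]
finger_gap: -0.3
```

```bash
python3 - <<'E'
from h import *
planuv(563,-28,98)
im=grab_frame("side")[:,:,::-1]
cv2.imwrite("pics/n1.png",cv2.resize(im[120:380,190:350],None,fx=2.3,fy=2.3,interpolation=cv2.INTER_CUBIC))
cv2.imwrite("pics/n1b.png",cv2.resize(im[300:390,190:300],None,fx=7,fy=6.5,interpolation=cv2.INTER_CUBIC))
im=grab_frame("top")[:,:,::-1]
cv2.imwrite("pics/n2.png",cv2.resize(im[130:260,210:410],None,fx=4,fy=4,interpolation=cv2.INTER_CUBIC))
for c in ("side","top"): print([ (np.round(q["position"],1),round(q["p"],2)) for l in ("handle_grip","release_tab","bush") for q in pinpoint(c,l)[:1]])
st()
E
```

```text
uvz [563.6 -55.9 100. ] R [[0.147, 0.989, -0.029], [0.989, -0.147, 0.005], [0.001, -0.03, -1.0]]
t 26.2 tcp [ 548.4 -141.5  100. ] yawy -8.47 F [0.1 0.3 0.2] gap -0.3
shift/m [ 0.0279 -0.0004  0.0021] turn 0.0 deg 0
[(array([ 549.2, -131.4,   42.9]), 0.71), (array([558.1, -93.2, 104. ]), 0.73), (array([589.9, 112. ,  22.5]), 0.54)]
[(array([ 551.6, -134.3,   40.6]), 0.58)]
t 26.6 tcp [ 547.2 -141.    97. ] yawy -8.47 F [ 0.8 -0.   0.2] gap 0.2 q [-0.31  0.04  1.52 -0.    1.61 -0.16]
```

View pics/n1.png

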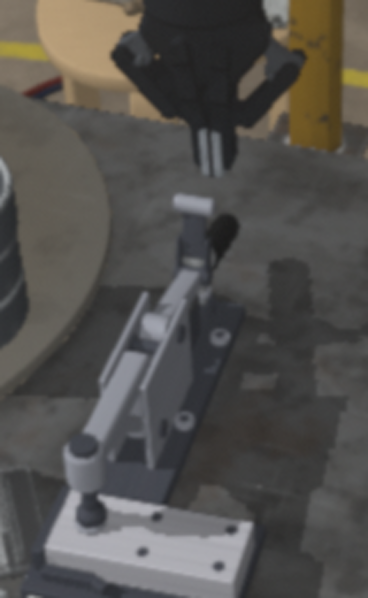

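View pics/n1b.png

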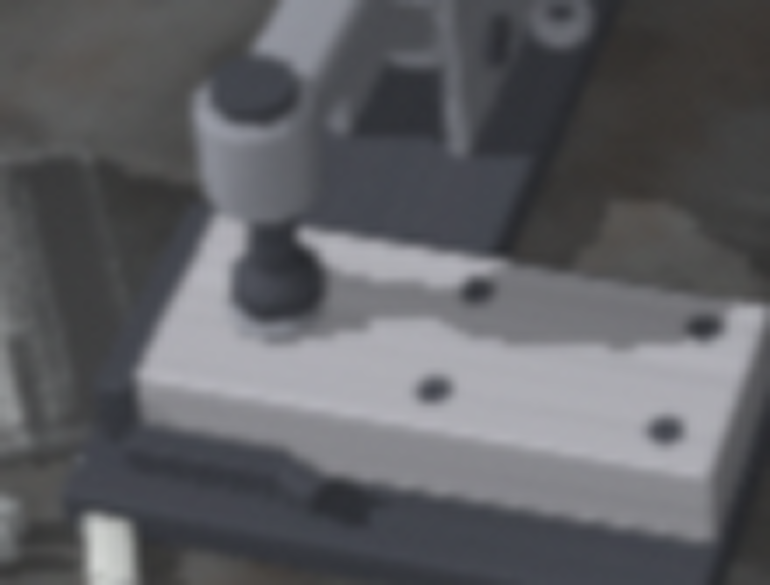

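View pics/n2.png

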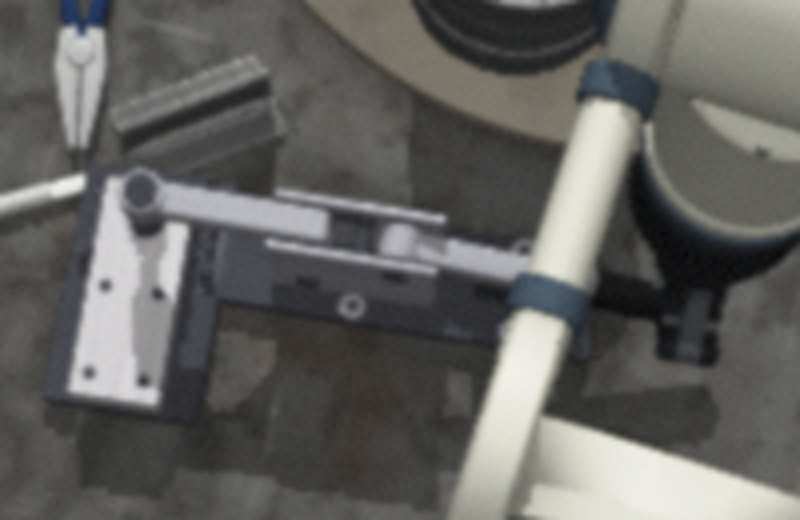

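Emit:
{"fn": "carry_out", "kwargs": {"commands": [[0.006,0,0.0005,0],[0.012,0,0.001,0],[0.018,0,0.001,0],[0.022,0,0.001,0],[0.024,0,0.001,0]]}}

```text
time: 27.1
tcp_pos: [550.8, -116.6, 96.2]
tool_rot: [[0.147, 0.989, -0.033], [0.989, -0.146, 0.007], [0.002, -0.034, -0.999]]
wrist_force: [-0.2, 0.0, -0.1]
finger_gap: 0.3
```

Emit:
{"fn": "carry_out", "kwargs": {"commands": [[0.0015,0,0,0],[0.003,0,0,0],[0.0045,0,0,0],[0.006,0,0,0],[0.007,0,0,0]]}}

```text
time: 27.6
tcp_pos: [551.9, -109.7, 96.3]
tool_rot: [[0.147, 0.989, -0.033], [0.989, -0.147, 0.007], [0.002, -0.034, -0.999]]
wrist_force: [-0.1, -0.9, 0.5]
finger_gap: -0.2
```

```bash
python3 - <<'E'
from h import *
planuv(563,-20,96)
im=grab_frame("side")[:,:,::-1]
cv2.imwrite("pics/o1.png",cv2.resize(im[140:320,200:340],None,fx=3.3,fy=3.3,interpolation=cv2.INTER_CUBIC))
E
```

```text
uvz [562.1 -24.   96.3] R [[0.147, 0.989, -0.033], [0.989, -0.147, 0.007], [0.002, -0.034, -0.999]]
t 27.6 tcp [ 551.9 -109.7   96.3] yawy -8.43 F [-0.1 -0.9  0.5] gap -0.2
shift/m [0.004  0.0009 0.0002] turn 0.0 deg 0
```

View pics/o1.png

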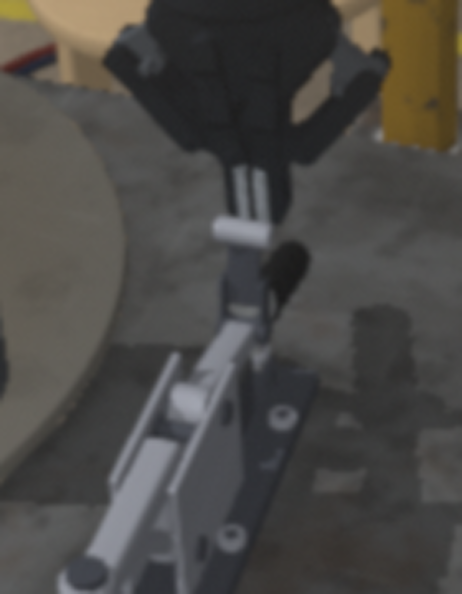

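Emit:
{"fn": "carry_out", "kwargs": {"commands": [[0.001,0.0005,0,0],[0.002,0.0005,0,0],[0.003,0.001,0,0],[0.004,0.001,0,0],[0.005,0.001,0,0]]}}

```text
time: 28.15
tcp_pos: [553.7, -105.0, 96.4]
tool_rot: [[0.147, 0.989, -0.033], [0.989, -0.147, 0.007], [0.002, -0.034, -0.999]]
wrist_force: [-0.5, -2.8, 0.2]
finger_gap: -0.1
```

Emit:
{"fn": "carry_out", "kwargs": {"commands": [[0.001,0,0,0],[0.002,0,0,0],[0.003,0,0.0005,0],[0.004,0,0.001,0],[0.005,0,0.001,0]]}}

```text
time: 28.65
tcp_pos: [554.3, -99.7, 95.1]
tool_rot: [[0.147, 0.989, -0.033], [0.989, -0.146, 0.007], [0.002, -0.034, -0.999]]
wrist_force: [-0.1, -1.1, 0.7]
finger_gap: -0.2
```

Emit:
{"fn": "carry_out", "kwargs": {"commands": [[0.001,0,0,0],[0.002,0,0,0],[0.003,0,0.0005,0],[0.004,0,0.001,0],[0.005,0,0.001,0]]}}

```text
time: 29.15
tcp_pos: [555.8, -95.7, 96.1]
tool_rot: [[0.147, 0.989, -0.03], [0.989, -0.147, 0.005], [0.0, -0.031, -1.0]]
wrist_force: [-1.0, -1.7, 6.2]
finger_gap: -0.2
```

```bash
python3 - <<'E'
from h import *
planuv(563,-5,94)
im=grab_frame("side")[:,:,::-1]
cv2.imwrite("pics/o2.png",cv2.resize(im[140:320,200:340],None,fx=3.3,fy=3.3,interpolation=cv2.INTER_CUBIC))
E
```

```text
uvz [563.9  -9.5  96.1] R [[0.147, 0.989, -0.03], [0.989, -0.147, 0.005], [0.0, -0.031, -1.0]]
t 29.15 tcp [555.8 -95.7  96.1] yawy -8.47 F [-1.  -1.7  6.2] gap -0.2
shift/m [ 0.0045 -0.0008  0.0021] turn 0.0 deg 0
```

View pics/o2.png

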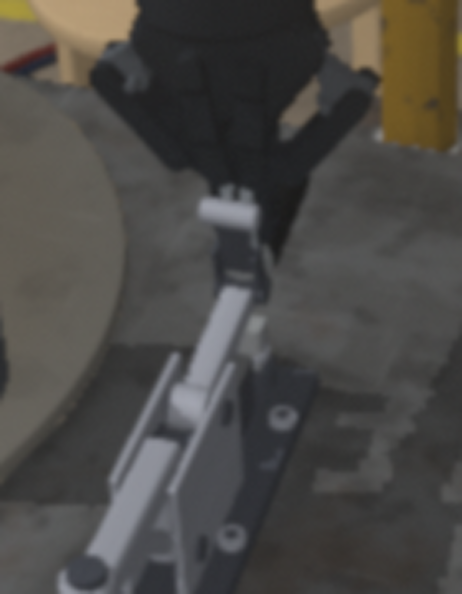

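Emit:
{"fn": "carry_out", "kwargs": {"commands": [[0,0,-0.015,0],[0,0,-0.035,0],[0,0,-0.055,0],[0,0,-0.075,0],[0,0,-0.095,0]]}}

```text
time: 29.7
tcp_pos: [558.8, -95.4, 192.7]
tool_rot: [[0.147, 0.989, -0.03], [0.989, -0.147, 0.006], [0.001, -0.03, -1.0]]
wrist_force: [-0.2, -0.4, -0.4]
finger_gap: 0.0
```

Emit:
{"fn": "carry_out", "kwargs": {"commands": [[0,0,-0.02,0],[0,0,-0.04,0],[-0.005,0,-0.06,0],[-0.01,0,-0.08,0],[-0.02,0,-0.09,0]]}}

```text
time: 30.2
tcp_pos: [558.9, -115.5, 285.7]
tool_rot: [[0.145, 0.989, -0.026], [0.989, -0.145, 0.005], [0.002, -0.027, -1.0]]
wrist_force: [-0.1, 1.0, 0.3]
finger_gap: -0.6
```

```bash
python3 - <<'E'
from h import *
st()
im=grab_frame("side")[:,:,::-1]
cv2.imwrite("pics/p1.png",cv2.resize(im[60:390,170:370],None,fx=1.8,fy=1.8,interpolation=cv2.INTER_CUBIC))
cv2.imwrite("pics/p1b.png",cv2.resize(im[300:390,190:300],None,fx=7,fy=6.5,interpolation=cv2.INTER_CUBIC))
for c in ("side",): print([ (np.round(q["position"],1),round(q["p"],2)) for l in ("handle_grip","release_tab","bush","plate_center") for q in pinpoint(c,l)[:1]])
E
```

```text
t 30.2 tcp [ 558.9 -115.5  285.7] yawy -8.36 F [-0.1  1.   0.3] gap -0.6 q [-0.26  0.05  1.17 -0.    1.94 -0.12]
[(array([ 552. , -109.4,  147.5]), 0.56), (array([565.8, -37. , 156.2]), 0.54), (array([590.9, 111.5,  25.6]), 0.66), (array([557.2, 118.4,  26.3]), 0.76)]
```

View pics/p1.png

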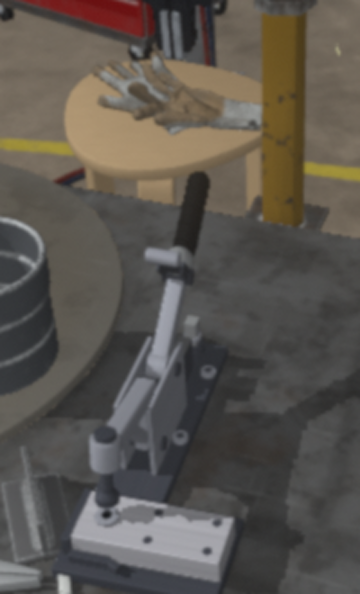

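View pics/p1b.png

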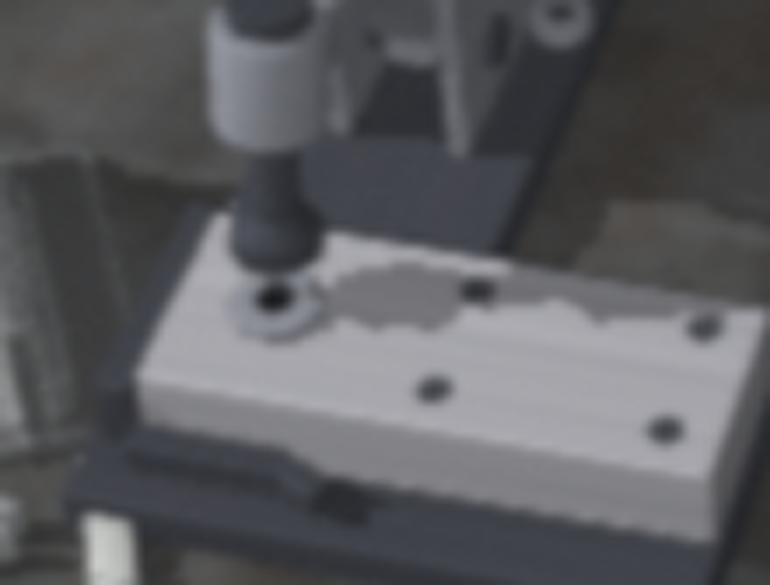

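Emit:
{"fn": "carry_out", "kwargs": {"commands": [[-0.005,-0.01,-0.005,0],[-0.01,-0.02,-0.01,0],[-0.01,-0.03,-0.015,0],[-0.01,-0.04,-0.02,0],[-0.01,-0.04,-0.02,0]]}}

```text
time: 30.95
tcp_pos: [517.0, -119.7, 304.9]
tool_rot: [[0.147, 0.989, -0.028], [0.989, -0.147, 0.006], [0.001, -0.029, -1.0]]
wrist_force: [0.5, -0.2, 0.2]
finger_gap: -0.2
```

Emit:
{"fn": "carry_out", "kwargs": {"commands": [[0,0,0,0],[0,0,0,0],[0,0,0,0],[0,0,0,0],[0,0,0,0]]}}

```text
time: 31.45
tcp_pos: [517.1, -119.6, 304.5]
tool_rot: [[0.147, 0.989, -0.029], [0.989, -0.147, 0.006], [0.002, -0.03, -1.0]]
wrist_force: [0.0, -0.7, 0.1]
finger_gap: -0.5
```

```bash
python3 - <<'E'
from h import *
st()
im=grab_frame("side")[:,:,::-1]
cv2.imwrite("pics/q1.png",cv2.resize(im[60:390,170:370],None,fx=1.8,fy=1.8,interpolation=cv2.INTER_CUBIC))
cv2.imwrite("pics/q1b.png",cv2.resize(im[300:390,190:300],None,fx=7,fy=6.5,interpolation=cv2.INTER_CUBIC))
for c in ("side",): print([ (np.round(q["position"],1),round(q["p"],2)) for l in ("handle_grip","release_tab","bush","plate_center") for q in pinpoint(c,l)[:1]])
E
```

```text
t 31.45 tcp [ 517.1 -119.6  304.5] yawy -8.45 F [ 0.  -0.7  0.1] gap -0.5 q [-0.29 -0.04  1.23 -0.    1.98 -0.14]
[(array([557.8, -77.6, 174.6]), 0.61), (array([570.5,  -9.8, 160.8]), 0.67), (array([589.2, 114.2,  22.3]), 0.45), (array([556.9, 115.6,  23.6]), 0.88)]
```

View pics/q1.png

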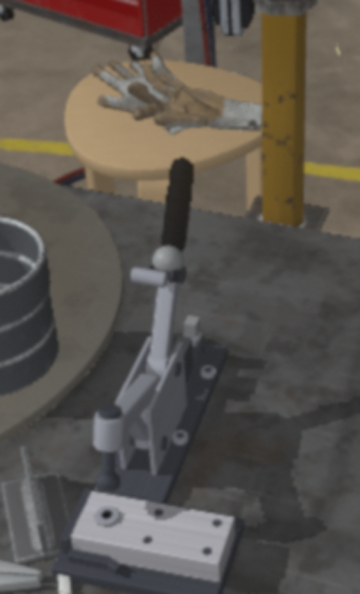

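View pics/q1b.png

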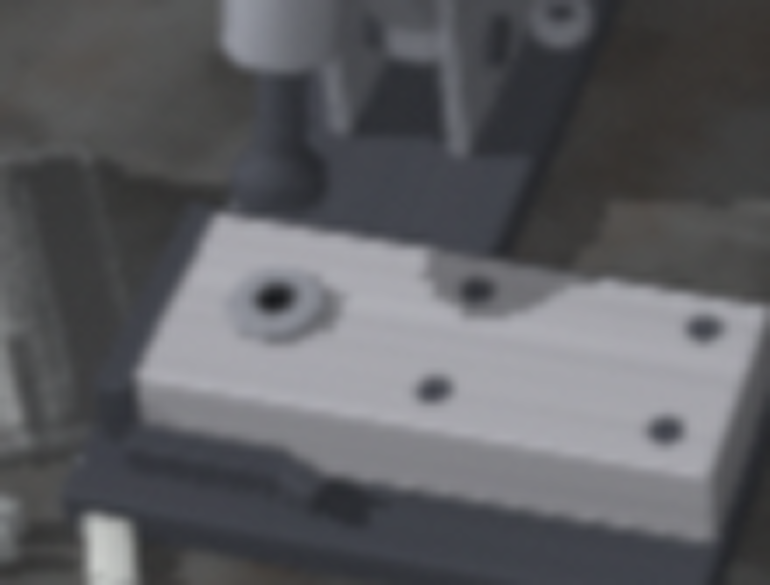

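```bash
python3 -c "
from station import *
print(job_done())"
```

```text
the job is handed in; nothing more can be done
None
```

The job is handed in. The plate is home in the nest with the bush seated, and the clamp was locked and then released by its lever. It took about 31.5 s of the 72 s allowed.

**What I did:**
- **Plate:** I gripped it at the tail, turned it half round and slid it in low between the rails to the end stop. After letting go, I pushed the tail with shut fingers to check; it gave no further at about 10 N.
- **Handle:** I pushed it down along its arc. The force rose to about 9 N and faded to nothing at dead centre. I then felt the firm stop at about 9 N. After I backed off, the handle stayed down by itself with the jaw on the bush.
- **Lever:** I pushed the bar towards the hinge with at most about 3 N at the readings. The handle sprang up, touching the fingertips at about 6 N, and I drew the tool upwards out of its way.

**Last checks:**
- **Camera pictures:** the clamp is fully open, with the handle grip back at its starting height. The bush flange sits on the plate, about 7 mm lower than before, and the plate is against the stop between the rails.
- **Robot:** it was clear of everything, with wrist force near zero.

**What disagreed:**
- **Height estimates:** the network's heights for the bush and plate centre scatter by several millimetres and partly contradict each other. The seating therefore rests on the pictures and on the handle having locked.
- **Tool tilt:** the tool picked up about 2° of tilt along the way, which caused no trouble.

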